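Clamp a ring blank with a cam spindle sunk in a deep bore

ROBOT

A 6-joint arm with a two-finger parallel gripper is mounted at the origin on the work surface; the furniture and walls round the work are solid. World frame = base frame: x ahead of the robot, y to its left, z up, the work surface at z = 0. Lengths are in m, angles in rad, forces in N, time in s.
With the tool pointing down it reaches from about 0.3 to 0.875 m from the base axis. Payload 6.4 kg.
Tool frame: the origin (TCP) lies at the very end of the fingers, on their centre line; the grasp point (between the pads) lies 19 mm behind it (robot.grip_point_offset is the distance from the TCP to the grasp point, in m); z points along the fingers, y is the line along which they close (so a half turn about z gives the same grasp; the last joint's range is limited). The gripper opens to 85 mm and grips with 20 to 120 N. Pads are 22 mm wide; open, the fingers measure 114 mm over their backs; the gripper's body (76 mm by 85 mm) begins 54 mm behind the grasp point. The pads swing forward as they close: fully open they stand 13 mm farther back than shut.
Start: joints at [-1.319, 0.181, 1.607, -0, 1.354, -0.206], TCP at [0.254, -0.516, 0.198] pointing down, gripper open.
Joint ranges: [-2.99, 2.99], [-0.89, 2.07], [0.3, 2.58], [-1.14, 4.28], [0, 2.63], [-3.12, 3.12]. Speed limits (rad/s): [2.57, 2.57, 3.01, 3.14, 3.14, 3.14].

INTERFACE

Orientations are given as [roll, pitch, yaw] about the fixed x, y, z axes, in that order (R = Rz(yaw) Ry(pitch) Rx(roll)).
In Python, from cell import robot gives the robot as it stands.
- The arm moves only by the shell command python3 -m jog 'ROWS'. ROWS is JSON, a list that holds one entry, the list of rows, each a list of 7 numbers: the shift along the tool's x, y, z in cm, then the turn, a rotation vector about the tool's x, y, z in rad, then the gripper's target within -1 to 1 (shut at 1, half-way at 0, fully open at -1). In form: [[[dx, dy, dz, ax, ay, az, hand], ...]]. A call has exactly 5 rows; each row shifts and turns the commanded pose from where the row before left it, along the tool's axes as they then stand; what a row does not reach is not made up. A row lasts 1/12 s, in which the tool goes at most 41.7 mm and 7.16 degrees, less where a joint would pass 70% of its speed; a pose out of reach is approached as far as the arm can. A call with a gripper value outside its range is refused whole. The fingers move at their own pace and stop on an object; the grip force is fixed at half the most. Time passes only in rows, so rows that do not move let the fingers close, or fill a call up. It gives the time, the measured TCP pose, the force, the opening and the grip force at its end, in the units of the state.
- robot.sense(): the state, without advancing time (a new reading comes with each control period).
- robot.get_image(name): name is "scene" or "side" or "wrist"; returns the picture (384x512x3 uint8, red, green, blue); there is no depth.
- robot.camera_info(name): a dict with "fx", "fy", "cx", "cy" (pixels), "xyz" and "rotation" of the camera in the world. Camera axes: x right, y up, looking along -z (the intrinsics and any distortion apply to the point x, -y, -z); pixel columns grow to the right and rows downward; lengths in m; the calibration is good to about 2 mm. The wrist camera is an equidistant fisheye: a pixel r from the principal point sees the ray r / f radians off the axis. A picture is of the moment at which its call begins: read the wrist's pose just before it. camera_info takes no time and is no camera call; for the wrist camera it gives the pose at the moment of the call.
- robot.finish_job(): hands the job in; it is judged then, once.
The state is a dict: "clock": time; "joints": joint angles; "dq": joint speeds; "tau": joint torques, N m; "position": TCP position; "tool_rot": TCP orientation; "ft_force": force on the tool from outside, world axes, zero at the start; "moment": the same for the moment, N m; "grip_width": finger opening in m; "finger_force": force on a finger pad.
Only numpy, scipy, OpenCV 4.12 (cv2) and the standard library are available. Lean on these libraries where they do the work, as an engineer would, in place of code of your own. Each camera call takes 0.05 s, during which the arm holds its last target. There are 200 camera calls.

TASK

The ring blank lies loose in the vee of the clamping fixture. Take the T-handled socket key out of its tube stand, lower it into the tower's deep bore and feel it home over the hidden hex at the bottom without forcing it, then turn it clockwise until the cam presses the ring firmly into the vee: nip it up to about 0.6 N m; 1 N m is too much. Ease the load off the key, draw it out and stand it back upright in its stand; leave the ring clamped and the things lying about where they are.

Things in the scene. Friction and masses are not known exactly. Their poses are not given: they have to be found in the camera images.
- fixture: Welded steel clamping fixture, fixed to the table: base plate 194 x 124 x 12 mm with a round upright tower near one end and a vee locator near the other. Origin: centre of the plate's underside, z up; x runs along the plate from the tower (axis at x = -40 mm, y = 0) to the vee. A bridge plate, top at z = 39 mm, carries the tower.
- bore_mouth (a point): Centre of the open mouth on top of the tower, 147 mm above the table, on the axis of the vertical bore. The bore is 39 mm in diameter and flares to about 50 mm in its last 10 mm; the tower measures 53 mm outside, 63 mm at the lip.
- hex_head (a point): Middle of the top of the spindle's hex (24 mm across flats, 16 mm high) at the bottom of the bore, 89 mm below the mouth; a round lead stands 4 mm above it. Its angle about the vertical is not measured. Out of line, the key's foot rests here; in line (within 7 degrees, again every 60 degrees) it drops 14 mm further, to 103 mm below the mouth.
- spindle (a point): Spindle axis at the cam under the tower. It drags with 0.1 to 0.4 N m. Clockwise from above brings the cam onto the ring after 10 to 60 degrees; then the torque climbs about 0.08 N m per degree of wrist turn. The cam holds by friction once the key is unloaded: turn back only until the torque is gone (key and hex have 14 degrees of play), then pull.
- vee: 90 degree steel vee locator, 22 mm high, fixed on the fixture's base plate and opening toward the tower. Origin: on the plate's top, 12 mm above the table, where the ring's centre lies when the ring touches both faces; axes as the fixture's.
- ring: Plain stainless ring blank, 64 mm outside diameter, 26 mm high, lying on the base plate between cam and vee, up to 2 mm out of its seat. Origin: centre of its underside.
- key: Loose steel T-handled socket key, 0.3 to 0.5 kg. Origin: centre of its foot; z up the stem, x along the cross bar. Hexagonal tube 40 mm long, 32 mm across flats and 36 across corners outside, with a hex socket 25.6 mm across flats, 18 mm deep, open downward; then a cone, a round stem 12 mm thick and a round cross bar 14 mm thick, 120 mm long, its axis 150 mm above the foot.
- key_bar (a point): Middle of the key's cross bar, on the bar's axis, right above the stem, 150 mm above the foot; take it here with the jaws closing across the bar.
- stand: Key stand, fixed to the table: a round steel tube 61 mm outside and 52 mm inside, rising to 58 mm above the table, welded on a plate 90 x 90 x 8 mm. Origin: centre of the plate's underside, below the tube's axis; the key's foot stands on the plate's top at 8 mm.
- electrode_box: Bystander: flat slide box, 30 x 185 x 15 mm, lying behind the work. Origin: centre of its underside.
- coupon: Bystander: flat steel coupon, 60 x 60 x 10 mm with one corner cut off, lying on the left. Origin: centre of its underside.
Things that resemble listed ones, but are neither listed nor needed, are in the scene too. What is shaped like the ring but brown or orange is not meant.

How it is judged:
By the outcome, as a careful person would: the job done as asked, in the order asked, and still so for the second after the job is handed in, with the robot touching nothing.
It also fails if it takes over 58 s, if anything falls off the work surface, if the arm or the gripper's body presses on something with over 40 N, if the wrist force passes 120 N, or if a joint passes its speed limit or range.

## Working session

There is one attempt and no reset: what is moved stays moved. The work goes in short steps, Python scripts to look and compute and a shell command to move; the robot and the scene stay as the last step left them, time stands still between calls to the robot, and variables do not carry over. Pictures are saved under pics/ and viewed, at most 10 in all, crops included, and the job is handed in when it is done.

```bash
ls; mkdir -p pics; python3 - <<'E'
from cell import robot
import cv2,numpy as np
for n in ["scene","side"]:
    im=robot.get_image(n); i=robot.camera_info(n); print(n,i)
    cv2.imwrite(f"pics/{n}0.png",cv2.resize(im[:,:,::-1],(800,600),interpolation=cv2.INTER_CUBIC))
    np.save(f"pics/{n}0.npy",im)
print(robot.camera_info("wrist")); s=robot.sense(); print(s, robot.grip_point_offset)
E
```

```text
pics
scene {'fx': 358.93745911810197, 'fy': 358.93745911810197, 'cx': 257.4345289567477, 'cy': 191.54059626823476, 'xyz': array([-0.1737709 ,  0.65758477,  0.48651073]), 'rotation': array([ 1.12661426,  0.01450664, -2.2443683 ])}
side {'fx': 469.90301976976195, 'fy': 469.90301976976195, 'cx': 255.57260936675834, 'cy': 197.09292487372673, 'xyz': array([0.19250337, 0.88725293, 0.64635233]), 'rotation': array([ 0.97595468, -0.02464377, -2.74399469])}
{'fx': 297.3186396354542, 'fy': 297.3186396354542, 'cx': 258.1102772282739, 'cy': 195.1498443596857, 'xyz': array([ 0.33113894, -0.4776734 ,  0.3733795 ]), 'rotation': array([-0.33403772,  0.00163611, -1.11333651])}
{'clock': 0.1, 'joints': array([-1.31933752e+00,  1.81481480e-01,  1.60788670e+00, -2.33570542e-05,
        1.35382771e+00, -2.06298594e-01]), 'dq': array([ 0.00013388, -0.00063907, -0.00128329, -0.00092819,  0.00111411,
        0.00159562]), 'tau': array([-1.70119811e-04, -4.45880556e+01, -3.52235913e+01, -3.79487174e-04,
        4.15825038e-03,  7.94761036e-06]), 'position': array([ 0.25398367, -0.51525398,  0.19757631]), 'tool_rot': array([-3.14001875e+00, -3.06085459e-04,  4.57762203e-01]), 'ft_force': array([0.03651044, 0.51701207, 0.08712628]), 'moment': array([ 0.01715504, -0.00085744,  0.02206661]), 'finger_force': 0.0, 'grip_width': 0.08537016794093348} 0.0187
```

View pics/scene0.png

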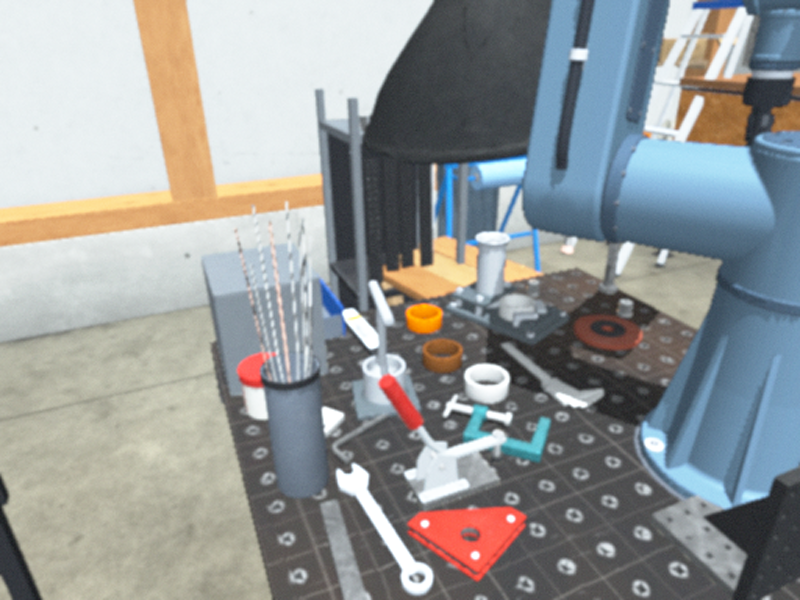

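View pics/side0.png

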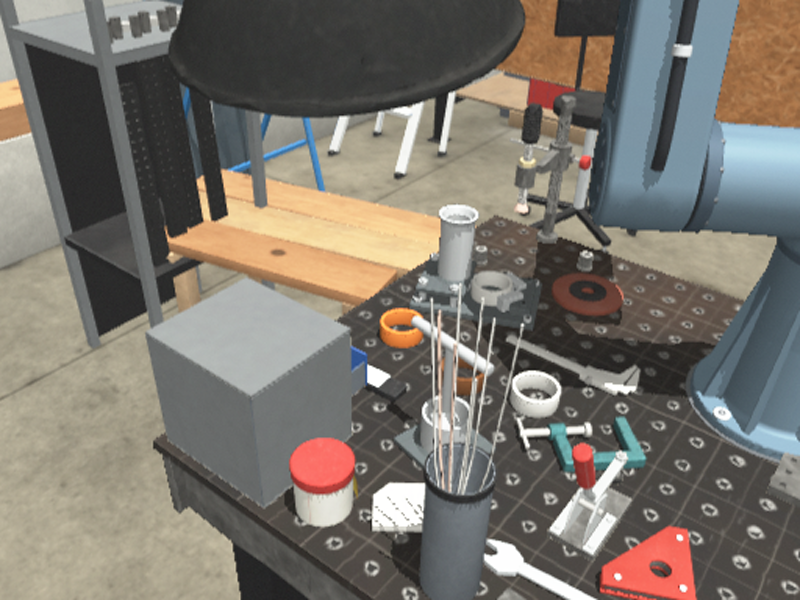

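The scene view shows the tower mouth at about (492,240) and the key's bar from about (374,285) to (388,318). In the side view the mouth is at about (459,213) and the bar runs from (416,321) to (490,369). I'll enlarge both.

```bash
python3 - <<'E'
import cv2,numpy as np
a=np.load("pics/scene0.npy")[:,:,::-1];b=np.load("pics/side0.npy")[:,:,::-1]
f=lambda im,x,y,w,h:cv2.resize(im[y:y+h,x:x+w],None,fx=4,fy=4,interpolation=cv2.INTER_CUBIC)
A=f(a,215,140,100,145); B=f(b,250,125,100,145)
# side key/tower region
cv2.imwrite("pics/crop0.png",np.hstack([f(a,215,140,160,140)[:, :400],B[:560]]))
E
```

```text
(no output)
```

View pics/crop0.png

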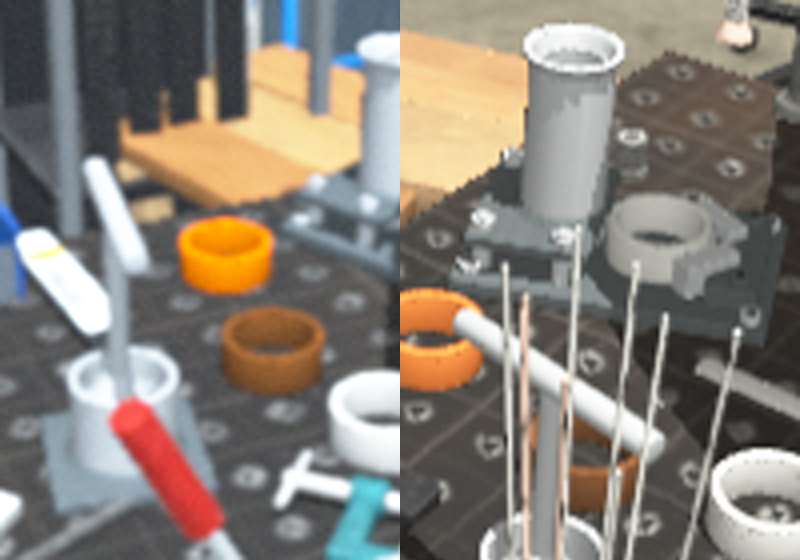

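The crop shows the bar's ends at scene (238.8,181.3) and (248.8,206.3), and side (265,204.5) and (314.3,235). The mouth is at side (293.8,136.8) and scene (314.9,153.6).

```bash
cat > h.py <<'E'
from cell import robot
import numpy as np
from scipy.spatial.transform import Rotation as R
def ray(n,u,v,i=None):
    i=i or robot.camera_info(n)
    x,y=(u-i['cx'])/i['fx'],(v-i['cy'])/i['fy']
    if n=='wrist':
        r=np.hypot(x,y); d=np.array([x/r*np.sin(r),-y/r*np.sin(r),-np.cos(r)])
    else: d=np.array([x,-y,-1.])
    d=R.from_euler('xyz',i['rotation']).apply(d)
    return np.array(i['xyz']),d/np.linalg.norm(d)
def atz(n,u,v,z,i=None):
    o,d=ray(n,u,v,i); return np.round(o+d*(z-o[2])/d[2],4)
def tri(*rays):
    A=sum(np.eye(3)-np.outer(d,d) for o,d in rays); b=sum((np.eye(3)-np.outer(d,d))@o for o,d in rays)
    return np.round(np.linalg.solve(A,b),4)
E
python3 - <<'E'
from h import *
S=lambda u,v:ray('scene',u,v); T=lambda u,v:ray('side',u,v)
print("mid",tri(S(243.5,193.7),T(289.6,219.8)), atz('scene',243.5,193.7,.158),atz('side',289.6,219.8,.158))
for a in [(265,204.5),(314.3,235)]: print("side end",atz('side',*a,.158))
for a in [(238.8,181.3),(248.8,206.3)]: print("scene end",atz('scene',*a,.158))
print("mouth",tri(S(314.9,153.6),T(293.8,136.8)),atz('side',293.8,136.8,.147),atz('scene',314.9,153.6,.147))
# side-view: stand tube top ellipse ~ pic (446,412); fixture ring
print("ring top",atz('side',492*.64,284*.64,.038),"stand top",atz('side',446*.64,412*.64,.058),atz('scene',384*.64,367*.64,.058))
E
```

```text
mid [0.3795 0.2592 0.1587] [0.3795 0.2597 0.158 ] [0.3801 0.2569 0.158 ]
side end [0.4361 0.2318 0.158 ]
side end [0.3285 0.2796 0.158 ]
scene end [0.4385 0.2292 0.158 ]
scene end [0.3271 0.2856 0.158 ]
mouth [ 0.4843 -0.0713  0.1441] [ 0.4833 -0.0693  0.147 ] [ 0.4763 -0.0616  0.147 ]
ring top [ 0.4213 -0.0704  0.038 ] stand top [0.3805 0.2593 0.058 ] [0.3759 0.26   0.058 ]
```

```bash
python3 - <<'E'
from h import *
k=.64
for z in (.3,.35,.4,.45):
    print(z,[atz('side',u*k,v*k,z)[:2] for u,v in [(172,75),(270,113),(420,100),(522,25)]],[atz('scene',u*k,v*k,z)[:2] for u,v in [(365,148),(400,160),(450,163),(520,156)]])
print("rod container base",atz('scene',300*k,490*k,0),"top",tri(ray('scene',292*k,372*k),ray('side',460*k,470*k)))
print("rod tips", tri(ray('scene',287*k,205*k),ray('side',459*k,290*k)),tri(ray('scene',238*k,232*k),ray('side',522*k,325*k)))
print("box top corners",[atz('side',u*k,v*k,.15) for u,v in [(255,500),(350,330),(150,335),(240,282)]])
print("box bottom corner",[atz('side',u*k,v*k,0) for u,v in [(262,500),(170,435)]])
print("clamp handle top",atz('side',583*k,450*k,.1))
print([ (n,robot.camera_info(n)['xyz']) for n in ['wrist']])
E
```

```text
0.3 [array([ 0.9509, -0.0328]), array([0.728 , 0.0473]), array([ 0.5642, -0.0974]), array([ 0.5503, -0.6176])] [array([0.6718, 0.0718]), array([0.5468, 0.0906]), array([0.4754, 0.0469]), array([ 0.4377, -0.0749])]
0.35 [array([0.8414, 0.1   ]), array([0.6507, 0.1686]), array([0.5106, 0.0447]), array([ 0.4987, -0.4003])] [array([0.4451, 0.2289]), array([0.3536, 0.2426]), array([0.3013, 0.2106]), array([0.2737, 0.1214])]
0.4 [array([0.732 , 0.2328]), array([0.5734, 0.2898]), array([0.4569, 0.1869]), array([ 0.447 , -0.1831])] [array([0.2184, 0.3859]), array([0.1605, 0.3946]), array([0.1273, 0.3743]), array([0.1098, 0.3178])]
0.45 [array([0.6225, 0.3657]), array([0.4961, 0.4111]), array([0.4032, 0.329 ]), array([0.3954, 0.0341])] [array([-0.0083,  0.5429]), array([-0.0327,  0.5466]), array([-0.0467,  0.538 ]), array([-0.0541,  0.5142])]
rod container base [0.2981 0.4447 0.    ] top [0.3119 0.4302 0.153 ]
rod tips [0.3338 0.4056 0.3292] [0.2667 0.4796 0.3466]
box top corners [array([0.464 , 0.5318, 0.15  ]), array([0.4994, 0.2716, 0.15  ]), array([0.6998, 0.3746, 0.15  ]), array([0.6704, 0.2366, 0.15  ])]
box bottom corner [array([0.5388, 0.4211, 0.    ]), array([0.697 , 0.3783, 0.    ])]
clamp handle top [0.2168 0.3002 0.1   ]
[('wrist', array([ 0.33113894, -0.4776734 ,  0.3733795 ]))]
```

```bash
python3 - <<'E'
from h import *
from scipy.optimize import least_squares
k=.64
sc=[(366,143),(380,155),(400,160),(425,162),(450,163),(480,161),(520,157),(545,153)]
sd=[(171,70),(178,82),(200,97),(235,108),(270,113),(300,114),(340,112),(380,108),(420,98),(450,87),(480,70),(505,50),(520,30)]
def P(n):
    i=robot.camera_info(n);M=R.from_euler('xyz',i['rotation'])
    def f(X):
        c=M.inv().apply(X-i['xyz']);return np.c_[i['cx']+i['fx']*c[:,0]/-c[:,2],i['cy']+i['fy']*c[:,1]/c[:,2]]/k
    return f
ps,pt=P('scene'),P('side')
def circ(p,t):
    n=np.array([p[4],p[5],1]);n/=np.linalg.norm(n);a=np.cross(n,[0,1,0]);a/=np.linalg.norm(a);b=np.cross(n,a)
    return p[:3]+p[3]*(np.outer(np.cos(t),a)+np.outer(np.sin(t),b))
T=np.linspace(0,2*np.pi,721)
def res(p):
    X=circ(p,T);A=ps(X);B=pt(X)
    # tilt prior weak
    return np.r_[[np.min(np.hypot(*(A-q).T)) for q in sc],[np.min(np.hypot(*(B-q).T)) for q in sd],20*p[4:]]
for g in ([.8,-.3,.32,.3,0,0],[1.1,-.6,.25,.5,0,0],[.6,-.1,.4,.2,0,0],[.6,-.05,.35,.2,0.1,.1]):
    r=least_squares(res,g,x_scale=[.1,.1,.1,.1,.1,.1],diff_step=1e-3)
    X=circ(r.x,T)
    print(np.round(r.x,3),round(r.cost,1),"near tower z,dist",np.round(X[np.argmin(np.hypot(X[:,0]-.483,X[:,1]+.07))],3),"near",np.round(X[np.argmin(np.hypot(*X[:,:2].T))],3))
E
```

```text
[ 0.893 -0.507  0.275  0.353  0.034  0.177] 21.8 near tower z,dist [ 0.651 -0.252  0.238] near [ 0.585 -0.336  0.255]
[ 1.007 -0.564  0.393  0.47  -0.238  0.315] 181.2 near tower z,dist [ 0.686 -0.267  0.223] near [ 0.614 -0.36   0.235]
[ 0.9   -0.521  0.273  0.358  0.034  0.178] 20.9 near tower z,dist [ 0.657 -0.261  0.235] near [ 0.589 -0.345  0.252]
[ 0.886 -0.494  0.271  0.347  0.042  0.16 ] 27.6 near tower z,dist [ 0.646 -0.246  0.241] near [ 0.583 -0.325  0.257]
```

```bash
cat >> h.py <<'E'
def plan(x,y,z,yaw,n):
    """suggest n rows from the present pose to a tool-down target (yaw in rad)"""
    s=robot.sense(); p=s['position']; y0=s['tool_rot'][2]; d=(np.array([x,y,z])-p)/n; dy=(yaw-y0)/n
    print("dyaw total",round(yaw-y0,3))
    for k in range(n):
        a=y0+k*dy; c,q=np.cos(a),np.sin(a)
        print(np.round(100*np.array([c*d[0]+q*d[1],q*d[0]-c*d[1],-d[2]]),2),round(-dy,3))
E
python3 - <<'E'
from h import *
plan(.254,-.516,.318,.458,5)
p=robot.sense()
plan(.37,-.07,.198,.8,20)
E
```

```text
dyaw total 0.0
[-0.01  0.01 -2.41] -0.0
[-0.01  0.01 -2.41] -0.0
[-0.01  0.01 -2.41] -0.0
[-0.01  0.01 -2.41] -0.0
[-0.01  0.01 -2.41] -0.0
dyaw total 0.342
[ 1.5  -1.74 -0.  ] -0.017
[ 1.53 -1.71 -0.  ] -0.017
[ 1.56 -1.69 -0.  ] -0.017
[ 1.59 -1.66 -0.  ] -0.017
[ 1.62 -1.63 -0.  ] -0.017
[ 1.65 -1.61 -0.  ] -0.017
[ 1.67 -1.58 -0.  ] -0.017
[ 1.7  -1.55 -0.  ] -0.017
[ 1.73 -1.52 -0.  ] -0.017
[ 1.75 -1.49 -0.  ] -0.017
[ 1.78 -1.46 -0.  ] -0.017
[ 1.8  -1.43 -0.  ] -0.017
[ 1.83 -1.4  -0.  ] -0.017
[ 1.85 -1.37 -0.  ] -0.017
[ 1.87 -1.33 -0.  ] -0.017
[ 1.9 -1.3 -0. ] -0.017
[ 1.92 -1.27 -0.  ] -0.017
[ 1.94 -1.24 -0.  ] -0.017
[ 1.96 -1.2  -0.  ] -0.017
[ 1.98 -1.17 -0.  ] -0.017
```

```bash

python3 -m jog '[[[0,0,-2.4,0,0,0,-1],[0,0,-2.4,0,0,0,-1],[0,0,-2.4,0,0,0,-1],[0,0,-2.4,0,0,0,-1],[0,0,-2.4,0,0,0,-1]]]'
python3 -m jog '[[[1.5,-1.74,0,0,0,-0.017,-1],[1.53,-1.71,0,0,0,-0.017,-1],[1.56,-1.69,0,0,0,-0.017,-1],[1.6,-1.66,0,0,0,-0.017,-1],[1.62,-1.63,0,0,0,-0.017,-1]]]'
python3 -m jog '[[[1.65,-1.61,0,0,0,-0.017,-1],[1.67,-1.58,0,0,0,-0.017,-1],[1.7,-1.55,0,0,0,-0.017,-1],[1.73,-1.52,0,0,0,-0.017,-1],[1.75,-1.49,0,0,0,-0.017,-1]]]'
python3 -m jog '[[[1.78,-1.46,0,0,0,-0.017,-1],[1.8,-1.43,0,0,0,-0.017,-1],[1.83,-1.4,0,0,0,-0.017,-1],[1.85,-1.37,0,0,0,-0.017,-1],[1.87,-1.33,0,0,0,-0.017,-1]]]'
python3 -m jog '[[[1.9,-1.3,0,0,0,-0.017,-1],[1.92,-1.27,0,0,0,-0.017,-1],[1.94,-1.24,0,0,0,-0.017,-1],[1.96,-1.2,0,0,0,-0.017,-1],[1.98,-1.17,0,0,0,-0.017,-1]]]'
python3 - <<'E'
from h import *
import cv2
i=robot.camera_info('wrist');im=robot.get_image('wrist');cv2.imwrite('pics/w1.png',cv2.resize(im[:,:,::-1],(800,600),interpolation=cv2.INTER_CUBIC))
import pickle;pickle.dump(i,open('w1.pkl','wb'));print(i)
plan(.38,.258,.30,2.705,20)
E
```

```text
clock: 0.52
position: [0.2541, -0.5154, 0.319]
tool_rot: [-3.141, -0.0, 0.458]
ft_force: [0.6, -0.7, -0.5]
grip_width: 0.0853
finger_force: 0.0
clock: 0.93
position: [0.2832, -0.4033, 0.3179]
tool_rot: [-3.141, -0.0, 0.543]
ft_force: [-0.6, 0.1, 0.2]
grip_width: 0.0853
finger_force: 0.0
clock: 1.35
position: [0.3122, -0.2919, 0.318]
tool_rot: [-3.141, -0.0, 0.628]
ft_force: [0.2, 0.1, -0.3]
grip_width: 0.0852
finger_force: 0.0
clock: 1.77
position: [0.3412, -0.1807, 0.3181]
tool_rot: [-3.141, -0.0, 0.713]
ft_force: [0.2, 0.4, -0.1]
grip_width: 0.0853
finger_force: 0.0
clock: 2.18
position: [0.3704, -0.0695, 0.3181]
tool_rot: [-3.141, 0.0, 0.798]
ft_force: [0.3, -0.5, 0.3]
grip_width: 0.0855
finger_force: 0.0
{'fx': 297.3186396354542, 'fy': 297.3186396354542, 'cx': 258.1102772282739, 'cy': 195.1498443596857, 'xyz': array([ 0.43068963, -0.00850773,  0.4939025 ]), 'rotation': array([-0.33430259,  0.00093785, -0.77263828])}
dyaw total 1.903
[ 1.2  -1.1   0.09] -0.095
[ 1.3  -0.98  0.09] -0.095
[ 1.38 -0.85  0.09] -0.095
[ 1.46 -0.71  0.09] -0.095
[ 1.52 -0.57  0.09] -0.095
[ 1.57 -0.43  0.09] -0.095
[ 1.6  -0.27  0.09] -0.095
[ 1.62 -0.12  0.09] -0.095
[1.62 0.03 0.09] -0.095
[1.61 0.19 0.09] -0.095
[1.59 0.34 0.09] -0.095
[1.55 0.49 0.09] -0.095
[1.49 0.63 0.09] -0.095
[1.43 0.77 0.09] -0.095
[1.35 0.9  0.09] -0.095
[1.26 1.03 0.09] -0.095
[1.15 1.14 0.09] -0.095
[1.04 1.25 0.09] -0.095
[0.91 1.34 0.09] -0.095
[0.78 1.42 0.09] -0.095
```

View pics/w1.png

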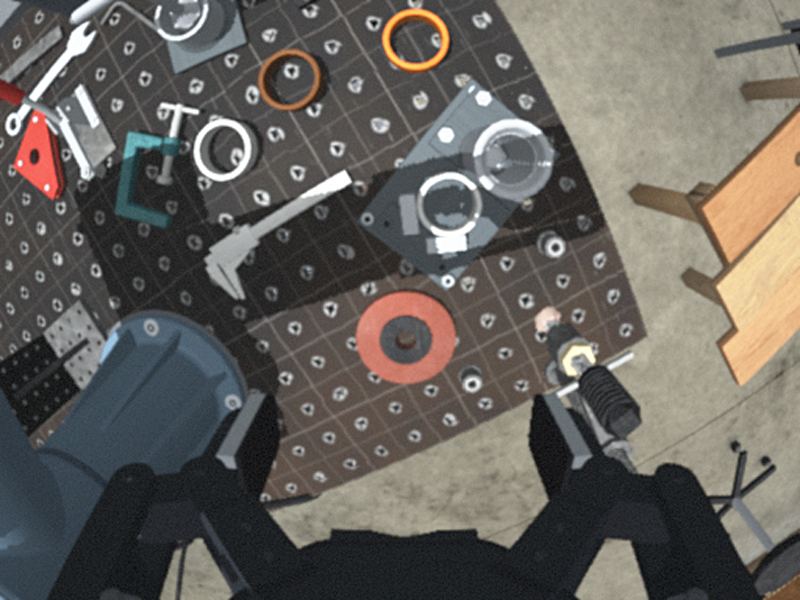

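The wrist view shows the tower mouth near (514,157), the seated ring near (449,204) and the stand near (190,15). I'll enlarge the tower.

```bash
python3 - <<'E'
import cv2
im=cv2.imread('pics/w1.png');cv2.imwrite('pics/w1c.png',cv2.resize(im[70:290,350:610],None,fx=2.7,fy=2.7,interpolation=cv2.INTER_CUBIC))
E
python3 -m jog '[[[1.2,-1.1,0,0,0,-0.095,-1],[1.3,-0.98,0,0,0,-0.095,-1],[1.38,-0.85,0,0,0,-0.095,-1],[1.46,-0.71,0,0,0,-0.095,-1],[1.52,-0.57,0,0,0,-0.095,-1]]]'
python3 -m jog '[[[1.57,-0.43,0,0,0,-0.095,-1],[1.6,-0.27,0,0,0,-0.095,-1],[1.62,-0.12,0,0,0,-0.095,-1],[1.62,0.03,0,0,0,-0.095,-1],[1.61,0.19,0,0,0,-0.095,-1]]]'
python3 -m jog '[[[1.59,0.34,0,0,0,-0.095,-1],[1.55,0.49,0,0,0,-0.095,-1],[1.49,0.63,0,0,0,-0.095,-1],[1.43,0.77,0,0,0,-0.095,-1],[1.35,0.9,0,0,0,-0.095,-1]]]'
python3 - <<'E'
from h import *
import cv2,pickle
i=robot.camera_info('wrist');im=robot.get_image('wrist');cv2.imwrite('pics/w2.png',cv2.resize(im[:,:,::-1],(800,600),interpolation=cv2.INTER_CUBIC))
pickle.dump(i,open('w2.pkl','wb'));print(i['xyz'],robot.sense()['position'])
E
```

```text
clock: 2.65
position: [0.3729, 0.0113, 0.3181]
tool_rot: [-3.141, 0.0, 1.277]
ft_force: [-0.3, 0.2, 0.1]
grip_width: 0.0856
finger_force: 0.0
clock: 3.07
position: [0.3756, 0.0923, 0.3181]
tool_rot: [-3.141, -0.0, 1.752]
ft_force: [-0.9, 0.7, 0.6]
grip_width: 0.0852
finger_force: 0.0
clock: 3.48
position: [0.3783, 0.1734, 0.3181]
tool_rot: [-3.141, -0.0, 2.227]
ft_force: [0.8, -0.6, -0.4]
grip_width: 0.0854
finger_force: 0.0
[0.32838185 0.24079177 0.49385157] [0.37814932 0.17547543 0.31805156]
```

View pics/w1c.png

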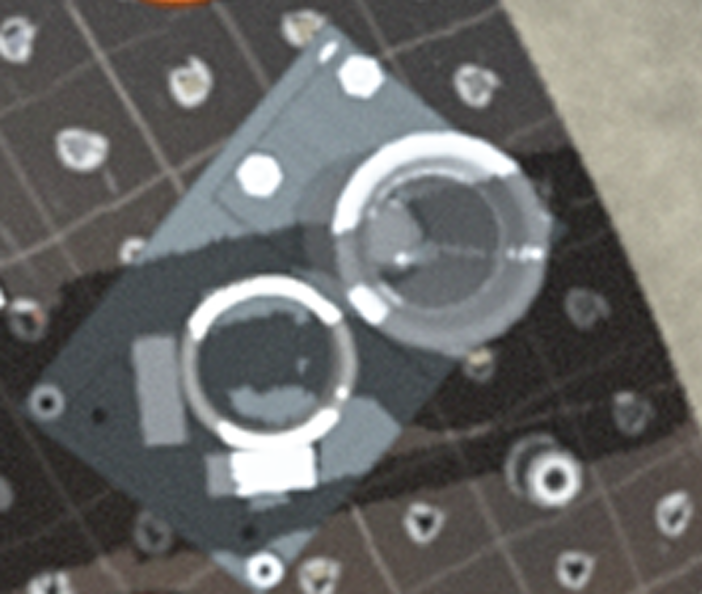

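View pics/w2.png

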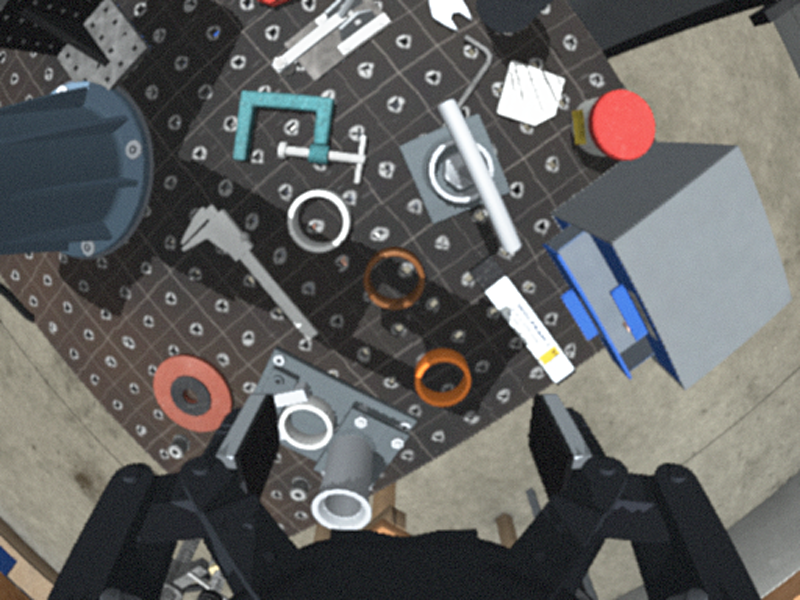

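The tower's lip centre is at w1 (513.3,160.4) and the ring's at (449.6,204.1). In w2 the bar's ends are at (449,105) and (511,248), and the mouth is near (341,506).

```bash
python3 - <<'E'
from h import *
import pickle
w1,w2=[pickle.load(open(f'w{j}.pkl','rb')) for j in (1,2)];k=.64
print("mouth",atz('wrist',513.3*k,160.4*k,.147,w1),atz('wrist',341*k,506*k,.147,w2),"tri",tri(ray('wrist',513.3*k,160.4*k,w1),ray('side',293.8,136.8)))
for z in(.038,):print("ring",atz('wrist',449.6*k,204.1*k,z,w1))
e=[atz('wrist',u*k,v*k,.158,w2) for u,v in [(449,105),(511,248)]];m=(e[0]+e[1])/2;d=e[1]-e[0]
print("bar",e,m,np.linalg.norm(d),np.degrees(np.arctan2(d[1],d[0])))
print("stand top",atz('wrist',461*k,171*k,.058,w2))
# size check of lip
a=atz('wrist',(350+332/2.7)*k,160.4*k,.147,w1);b=atz('wrist',(350+550/2.7)*k,160.4*k,.147,w1);print(np.linalg.norm(a-b))
E
```

```text
mouth [ 0.4852 -0.07    0.147 ] [ 0.4821 -0.0633  0.147 ] tri [ 0.4845 -0.0703  0.1464]
ring [ 0.4257 -0.0782  0.038 ]
bar [array([0.3329, 0.2866, 0.158 ]), array([0.4349, 0.2337, 0.158 ])] [0.3839  0.26015 0.158  ] 0.11490174063085384 -27.412494093404657
stand top [0.3814 0.2584 0.058 ]
0.06284083067560452
```

```bash
python3 - <<'E'
from h import *
plan(.382,.2575,.20,2.697,5)
print(robot.sense()['tool_rot'])
E
```

```text
dyaw total 0.463
[1.24 1.07 2.36] -0.093
[1.14 1.18 2.36] -0.093
[1.03 1.28 2.36] -0.093
[0.9  1.37 2.36] -0.093
[0.77 1.45 2.36] -0.093
[ 3.14099764e+00 -1.78312732e-03  2.23433077e+00]
```

```bash

python3 -m jog '[[[1.24,1.07,0,0,0,-0.093,-1],[1.14,1.18,0,0,0,-0.093,-1],[1.03,1.28,0,0,0,-0.093,-1],[0.9,1.37,0,0,0,-0.093,-1],[0.77,1.45,0,0,0,-0.093,-1]]]'
python3 -m jog '[[[0,0,2.4,0,0,0,-1],[0,0,2.4,0,0,0,-1],[0,0,2.4,0,0,0,-1],[0,0,2.4,0,0,0,-1],[0,0,2.2,0,0,0,-1]]]'
python3 - <<'E'
from h import *
import cv2,pickle
i=robot.camera_info('wrist');s=robot.sense();im=robot.get_image('wrist');cv2.imwrite('pics/w3.png',cv2.resize(im[:,:,::-1],(800,600),interpolation=cv2.INTER_CUBIC))
pickle.dump(i,open('w3.pkl','wb'));print(s['position'],s['tool_rot'],s['joints'])
E
```

```text
clock: 3.95
position: [0.3832, 0.2549, 0.318]
tool_rot: [-3.141, -0.0, 2.691]
ft_force: [0.6, 0.3, -0.4]
grip_width: 0.085
finger_force: 0.0
clock: 4.37
position: [0.3828, 0.2541, 0.1987]
tool_rot: [-3.141, -0.001, 2.687]
ft_force: [0.9, -0.0, 0.4]
grip_width: 0.0854
finger_force: 0.0
[0.3827736  0.25406667 0.19867655] [-3.14063461e+00 -7.27003640e-04  2.68651893e+00] [ 3.26807420e-01 -8.54251422e-02  1.88410984e+00 -1.71957529e-04
  1.34409889e+00 -7.88876778e-01]
```

View pics/w3.png

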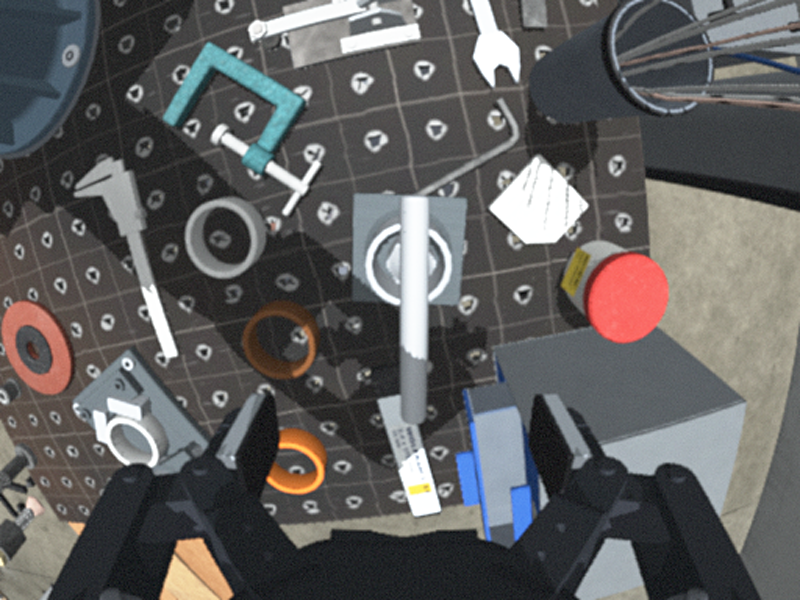

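The bar is aligned with the tool, running from (413,200) to (413,418). The blue tray's near corner is at (465,393).

```bash
python3 - <<'E'
from h import *
import pickle
w2,w3=[pickle.load(open(f'w{j}.pkl','rb')) for j in (2,3)];k=.64
W2=lambda u,v:ray('wrist',u*k,v*k,w2);W3=lambda u,v:ray('wrist',u*k,v*k,w3)
s=robot.sense();p=s['position'];y=s['tool_rot'][2]
def T(q): d=q-p; return np.round([np.cos(y)*d[0]+np.sin(y)*d[1],np.sin(y)*d[0]-np.cos(y)*d[1],-d[2]],4)
e=[tri(W3(413,199),W2(449,105)),tri(W3(413,419),W2(511,248))];print("tri ends",e,np.mean(e,0))
e=[atz('wrist',413*k,v*k,.158,w3) for v in(199,419)];m=np.mean(e,0);print(e,m,T(m), e[1]-e[0])
for a,b in [((463,392),(547,250)),((500,352),(562,217)),((460,452),(565,292))]: q=tri(W3(*a),W2(*b));print("box pts",q,T(q))
print("stand top w3",atz('wrist',408*k,262*k,.058,w3))
E
```

```text
tri ends [array([0.3318, 0.2861, 0.1572]), array([0.4344, 0.2345, 0.1615])] [0.3831  0.2603  0.15935]
[array([0.3306, 0.2856, 0.158 ]), array([0.4373, 0.2342, 0.158 ])] [0.38395 0.2599  0.158  ] [-0.0004  0.0078  0.0363] [ 0.1067 -0.0514  0.    ]
box pts [0.5021 0.2527 0.0415] [-0.1096  0.0533  0.1528]
box pts [ 0.513   0.2946 -0.0179] [-0.101   0.0957  0.2122]
box pts [0.5324 0.2329 0.076 ] [-0.1456  0.0488  0.1183]
stand top w3 [0.379  0.2603 0.058 ]
```

```bash

python3 -m jog '[[[0,0.3,1.2,0,0,0,-1],[0,0.3,1.2,0,0,0,-1],[0,0,1.2,0,0,0,-1],[0,0,1.2,0,0,0,-1],[0,0,1.2,0,0,0,-1]]]'
python3 -m jog '[[[0,0,0,0,0,0,0],[0,0,0,0,0,0,0.5],[0,0,0,0,0,0,1],[0,0,0,0,0,0,1],[0,0,0,0,0,0,1]]]'
python3 -m jog '[[[0,0,0,0,0,0,1],[0,0,0,0,0,0,1],[0,0,0,0,0,0,1],[0,0,0,0,0,0,1],[0,0,0,0,0,0,1]]]'
```

```text
clock: 4.83
position: [0.3862, 0.2598, 0.1404]
tool_rot: [3.142, 0.0, 2.687]
ft_force: [1.1, -0.0, 0.3]
grip_width: 0.0857
finger_force: 0.0
clock: 5.25
position: [0.3866, 0.2602, 0.1414]
tool_rot: [3.14, 0.001, 2.688]
ft_force: [-0.3, -0.7, -1.0]
grip_width: 0.0257
finger_force: 0.0
clock: 5.67
position: [0.3859, 0.26, 0.1404]
tool_rot: [-3.142, -0.0, 2.688]
ft_force: [-0.7, 0.0, -0.7]
grip_width: 0.0002
finger_force: 0.0
```

Grip width is zero, so the bar was missed. I'll look.

```bash
python3 - <<'E'
from h import *
import cv2,pickle
i=robot.camera_info('wrist');s=robot.sense();im=robot.get_image('wrist');sd=robot.get_image('side')
a=cv2.resize(im[:,:,::-1],(512,384));b=cv2.resize(sd[120:330,200:400,::-1],(366,384))
cv2.imwrite('pics/w4.png',cv2.resize(np.hstack([a,b])[:,:],(800,350)))
print(s)
E
```

```text
{'clock': 5.6667, 'joints': array([ 3.37064813e-01, -5.26715742e-03,  1.93190035e+00, -2.51293009e-05,
        1.21499462e+00, -7.80009445e-01]), 'dq': array([-0.00063001,  0.00082978, -0.00011449,  0.00033864, -0.0011148 ,
       -0.00065518]), 'tau': array([-2.97827955e-05, -3.26494431e+01, -3.29036415e+01, -3.55353677e-04,
        7.75637636e-04,  9.45688703e-05]), 'position': array([0.385876  , 0.26004068, 0.14041115]), 'tool_rot': array([-3.14155109e+00, -7.98193909e-06,  2.68787934e+00]), 'ft_force': array([-0.66728965,  0.04378749, -0.66352816]), 'moment': array([ 0.0306145 , -0.01148155,  0.05876056]), 'finger_force': 0.0, 'grip_width': 0.00020082663550991708}
```

View pics/w4.png

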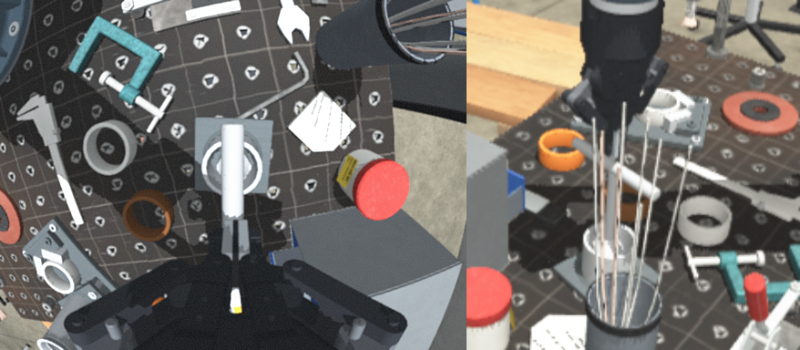

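```bash
python3 - <<'E'
from h import *
import cv2
def proj(n,X):
    i=robot.camera_info(n);c=R.from_euler('xyz',i['rotation']).inv().apply(np.array(X)-i['xyz'])
    if n=='wrist':
        h=np.hypot(c[0],c[1]);r=np.arctan2(h,-c[2]);return np.array([i['cx']+i['fx']*r*c[0]/h,i['cy']-i['fy']*r*c[1]/h])
    return np.array([i['cx']-i['fx']*c[0]/c[2],i['cy']+i['fy']*c[1]/c[2]])
s=robot.sense();p=s['position']
out=[]
for n in('side','wrist'):
    im=robot.get_image(n)[:,:,::-1].copy();np.save(f'pics/{n}4.npy',im)
    pts=[proj(n,q) for q in (p,p+[0,0,.0187],[.3835,.2595,.158])];print(n,np.round(pts,1))
    c=pts[0].astype(int);f=7
    x0,y0=c[0]-28,c[1]-36
    k=cv2.resize(im[y0:y0+72,x0:x0+56],None,fx=f,fy=f,interpolation=cv2.INTER_CUBIC)
    for q,col in zip(pts,[(0,0,255),(0,255,0),(255,0,255)]): cv2.circle(k,tuple(int((a-b)*f+f/2) for a,b in zip(q,(x0,y0))),4,col,-1)
    out.append(k)
cv2.imwrite('pics/c4.png',np.hstack(out))
E
```

```text
side [[285.2 228. ]
 [285.9 219.4]
 [287.2 220.1]]
wrist [[256.7 228. ]
 [256.5 241.4]
 [254.  237.8]]
```

View pics/c4.png

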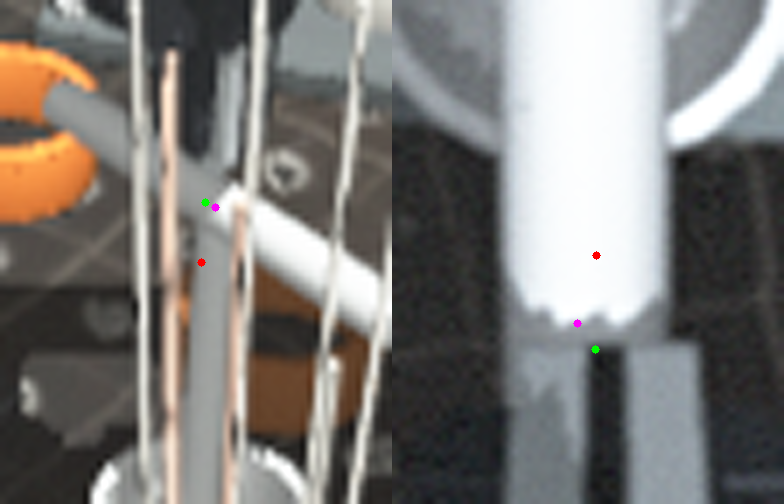

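The pads shut above the bar: in the pictures the fingertips stand about 30 mm higher than the reported TCP. I'll reopen, lower and close again, watching the force.

```bash

python3 -m jog '[[[0,0,0,0,0,0,-1],[0,0,0,0,0,0,-1],[0,0,0,0,0,0,-1],[0,0,0,0,0,0,-1],[0,0,0,0,0,0,-1]]]'
python3 -m jog '[[[0,0,0,0,0,0,-1],[0,0,0,0,0,0,-1],[0,0,0.9,0,0,0,-1],[0,0,0.9,0,0,0,-1],[0,0,0.8,0,0,0,-1]]]'
python3 -m jog '[[[0,0,0.4,0,0,0,-1],[0,0,0.4,0,0,0,-1],[0,0,0,0,0,0,0.4],[0,0,0,0,0,0,1],[0,0,0,0,0,0,1]]]'
python3 -m jog '[[[0,0,0,0,0,0,1],[0,0,0,0,0,0,1],[0,0,0,0,0,0,1],[0,0,0,0,0,0,1],[0,0,0,0,0,0,1]]]'
```

```text
clock: 6.28
position: [0.3859, 0.26, 0.1404]
tool_rot: [-3.142, -0.0, 2.688]
ft_force: [-0.5, 0.2, -0.5]
grip_width: 0.0605
finger_force: 0.0
clock: 6.7
position: [0.3854, 0.2599, 0.1131]
tool_rot: [-3.141, -0.001, 2.688]
ft_force: [-0.8, -0.3, 0.3]
grip_width: 0.0855
finger_force: 0.0
clock: 7.12
position: [0.3861, 0.2601, 0.1066]
tool_rot: [3.141, 0.0, 2.688]
ft_force: [0.5, -0.9, 0.1]
grip_width: 0.0515
finger_force: 0.0
clock: 7.53
position: [0.3863, 0.2601, 0.1068]
tool_rot: [3.141, 0.001, 2.688]
ft_force: [-0.7, -1.0, 3.2]
grip_width: 0.0119
finger_force: 58.4
```

```bash

python3 -m jog '[[[0,0,0,0,0,0,-0.2],[0,0,0,0,0,0,-0.2],[0,0,0,0,0,0,-0.2],[0,0,0.6,0,0,0,-0.2],[0,0,0.6,0,0,0,-0.2]]]'
python3 -m jog '[[[0,0,0,0,0,0,1],[0,0,0,0,0,0,1],[0,0,0,0,0,0,1],[0,0,0,0,0,0,1],[0,0,0,0,0,0,1]]]'
python3 -m jog '[[[0,0,0,0,0,0,1],[0,0,0,0,0,0,1],[0,0,0,0,0,0,1],[0,0,0,0,0,0,1],[0,0,0,0,0,0,1]]]'
python3 - <<'E'
from h import *
s=robot.sense();print(s['moment'],s['ft_force'],s['grip_width'])
E
```

```text
clock: 7.95
position: [0.3861, 0.2601, 0.0941]
tool_rot: [3.141, 0.0, 2.688]
ft_force: [-0.6, -0.3, -0.8]
grip_width: 0.0511
finger_force: 0.0
clock: 8.37
position: [0.3858, 0.26, 0.0943]
tool_rot: [-3.141, -0.0, 2.688]
ft_force: [0.5, -0.1, -1.5]
grip_width: 0.0124
finger_force: 58.3
clock: 8.78
position: [0.3858, 0.26, 0.0943]
tool_rot: [-3.141, -0.0, 2.688]
ft_force: [-0.7, 0.3, -2.3]
grip_width: 0.0126
finger_force: 58.3
[-0.04683367  0.06987324  0.05534776] [-0.68450042  0.30388784 -2.257125  ] 0.012643046283267742
```

```bash
python3 - <<'E'
from h import *
import cv2
out=[]
for n,(x0,y0) in (('side',(250,165)),('wrist',(215,190))):
    im=robot.get_image(n)[:,:,::-1]
    out.append(cv2.resize(im[y0:y0+100,x0:x0+66],None,fx=6,fy=6,interpolation=cv2.INTER_CUBIC))
cv2.imwrite('pics/c5.png',np.hstack(out))
E
```

```text
(no output)
```

View pics/c5.png

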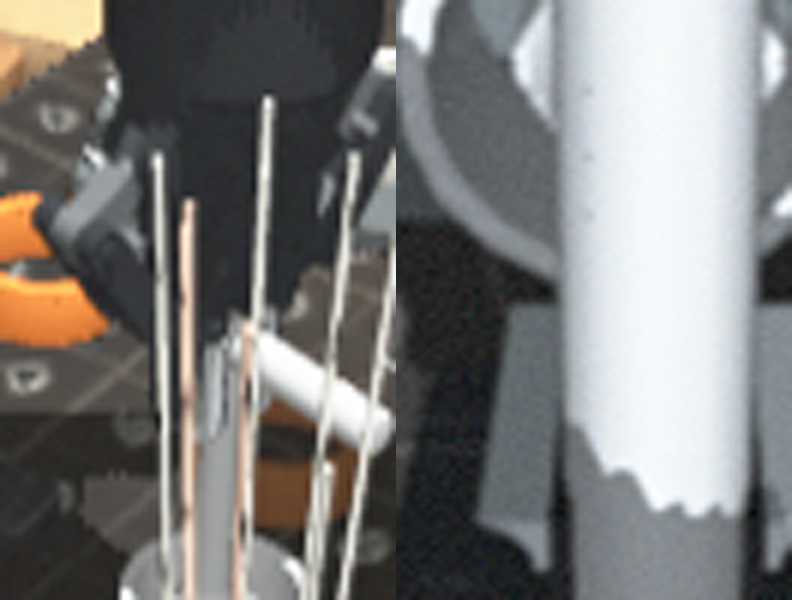

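The pads are now below the bar, holding the 12 mm stem, so the tips are about 25 mm above the reported TCP. I'll rise 2 cm and grip the bar itself (14 mm).

```bash

python3 -m jog '[[[0,0,0,0,0,0,-0.2],[0,0,0,0,0,0,-0.2],[0,0,0,0,0,0,-0.2],[0,0,-1,0,0,0,-0.2],[0,0,-1.1,0,0,0,-0.2]]]'
python3 -m jog '[[[0,0,0,0,0,0,1],[0,0,0,0,0,0,1],[0,0,0,0,0,0,1],[0,0,0,0,0,0,1],[0,0,0,0,0,0,1]]]'
python3 -m jog '[[[0,0,0,0,0,0,1],[0,0,0,0,0,0,1],[0,0,0,0,0,0,1],[0,0,0,0,0,0,1],[0,0,0,0,0,0,1]]]'
```

```text
clock: 9.3
position: [0.3855, 0.2599, 0.1158]
tool_rot: [-3.141, -0.001, 2.688]
ft_force: [0.9, 0.4, 0.1]
grip_width: 0.0511
finger_force: 0.0
clock: 9.72
position: [0.3863, 0.2601, 0.1158]
tool_rot: [3.141, 0.001, 2.688]
ft_force: [-0.8, -0.3, 5.7]
grip_width: 0.0117
finger_force: 58.6
clock: 10.13
position: [0.3864, 0.26, 0.1159]
tool_rot: [3.141, 0.001, 2.688]
ft_force: [-0.9, -1.0, 4.7]
grip_width: 0.0116
finger_force: 58.6
```

```bash

python3 -m jog '[[[0,0,-0.3,0,0,0,1],[0,0,-0.6,0,0,0,1],[0,0,-0.6,0,0,0,1],[0,0,-0.5,0,0,0,1],[0,0,0,0,0,0,1]]]'
python3 - <<'E'
from h import *
import cv2
for n in ('side','wrist'): np.save(f'pics/{n}6.npy',robot.get_image(n))
s=robot.sense();print(s['ft_force'],s['moment'],s['grip_width'],s['finger_force'],s['position'])
# wrist: bar edges per row (bright columns), free end row
w=np.load('pics/wrist6.npy').astype(int).sum(2)/3
for r in range(90,260,8):
    c=w[r,200:320]; b=np.where(c>200)[0]; print(r,(b.min()+200,b.max()+200,len(b)) if len(b) else None, end=' ')
# side: bar lower-right end bright pixels
d=np.load('pics/side6.npy').astype(int).sum(2)/3
E
```

```text
clock: 10.55
position: [0.3865, 0.2603, 0.1365]
tool_rot: [3.14, 0.001, 2.688]
ft_force: [0.2, 0.4, -3.7]
grip_width: 0.0116
finger_force: 58.7
[ 0.19672765 -0.35741404 -4.55917376] [ 0.00666884  0.0083235  -0.02950748] 0.011651755357215791 58.65279972553253 [0.38599921 0.26008885 0.13557438]
90 (np.int64(223), np.int64(235), 5) 98 None 106 None 114 None 122 (np.int64(291), np.int64(291), 1) 130 None 138 (np.int64(318), np.int64(319), 2) 146 (np.int64(247), np.int64(271), 25) 154 (np.int64(246), np.int64(271), 26) 162 (np.int64(230), np.int64(277), 38) 170 (np.int64(224), np.int64(283), 37) 178 (np.int64(221), np.int64(286), 35) 186 (np.int64(221), np.int64(287), 42) 194 (np.int64(237), np.int64(285), 38) 202 (np.int64(247), np.int64(282), 30) 210 (np.int64(247), np.int64(305), 27) 218 (np.int64(247), np.int64(270), 24) 226 (np.int64(247), np.int64(270), 24) 234 (np.int64(247), np.int64(270), 24) 242 (np.int64(247), np.int64(269), 23) 250 (np.int64(250), np.int64(310), 21) 258 (np.int64(258), np.int64(266), 7)
```

```bash
python3 - <<'E'
from h import *
import cv2
s=robot.sense();p=s['position'];y=s['tool_rot'][2];tx=np.array([np.cos(y),np.sin(y),0])
w=np.load('pics/wrist6.npy').astype(int).sum(2)/3
print([(r,int(w[r,259])) for r in range(134,150)])
for row in (140,142,144):
    o,d=ray('wrist',259,row); t=(.060-tx@(o-p))/(tx@d); q=o+t*d; print(row,q-p,q)
    print("at z .158+.0195",o+d*(.1785-o[2])/d[2]-p, tx@(o+d*(.1785-o[2])/d[2]-p))
# side view: free (near) end of bar
S=np.load('pics/side6.npy');g=S.astype(int).sum(2)/3
def proj(X):
    i=robot.camera_info('side');c=R.from_euler('xyz',i['rotation']).inv().apply(np.array(X)-i['xyz'])
    return np.round([i['cx']-i['fx']*c[0]/c[2],i['cy']+i['fy']*c[1]/c[2]],1)
for h in (.0187,.03,.042): print("bar near end predicted",h,proj(p+tx*.06+[0,0,h]))
for r in range(196,246,3): print(r,''.join('#' if v>190 else '+' if v>140 else '.' for v in g[r,270:345]))
E
```

```text
[(134, 154), (135, 152), (136, 152), (137, 154), (138, 152), (139, 143), (140, 134), (141, 141), (142, 163), (143, 181), (144, 229), (145, 255), (146, 255), (147, 254), (148, 253), (149, 253)]
140 [-0.0532974   0.02759446  0.0179625 ] [0.33270181 0.2876833  0.15353687]
at z .158+.0195 [-0.05662926  0.02916256  0.04292562] 0.06368206961275417
142 [-0.05330359  0.02758178  0.02499499] [0.33269563 0.28767062 0.16056936]
at z .158+.0195 [-0.05580771  0.02876217  0.04292562] 0.06276813867389214
144 [-0.05330925  0.02757016  0.03144021] [0.33268996 0.28765901 0.16701459]
at z .158+.0195 [-0.05498444  0.02836095  0.04292562] 0.06185230752615361
bar near end predicted 0.0187 [310.8 238.5]
bar near end predicted 0.03 [311.5 233.2]
bar near end predicted 0.042 [312.1 227.4]
196 ......#................##.....++++++++#+++++++.....+###++.++++......++.++++
199 +.....#....#...........#+.+..++++++++++++++++++++..+#+................+++..
202 .+++++#...+#......+....#..+..........#...++++++++++++++++++......##++#++...
205 #.....#...##....+++....#.+...........#.......+#............+++++.++##+++...
208 +
[... 334 characters left out ...]
++++++##+...++#######+###+..##...............############+..
223 ......+#..##...++++++##........++#++#########+..+...........++....+########
226 ......+#..+#+..++++++##...........+#++########++...........+#............##
229 ......+#..++...++++++.#...........#+....++##+..............#...............
232 .......#...+..+++++.+.#...........#......+#...............#...+............
235 .......#...#+.+++++.+++..........+#......#................+................
238 .......#...#..+++++.##...........#......+#...............+.........++++++++
241 .......#..+#+.+++++.##...........+......#...............#...++++++++++++#++
244 .......#..+#+++++++.##..........++#....+#..............++.+++++++++++++++++
```

```bash

python3 -m jog '[[[0,0,-1.5,0,0,0,1],[0,0,-2,0,0,0,1],[0,0,-2.5,0,0,0,1],[0,0,-2.5,0,0,0,1],[0,0,-2.5,0,0,0,1]]]'
python3 -m jog '[[[0,0,-2.5,0,0,0,1],[0,0,-2.0,0,0,0,1],[0,0,-1,0,0,0,1],[-0.6,-0.6,0,0,0,0,1],[-1,-1.1,0,0,0,0,1]]]'
python3 -m jog '[[[-1.3,-1.4,0,0,0,0,1],[-1.5,-1.6,0,0,0,0,1],[-1.5,-1.6,0,0,0,0,1],[-1.5,-1.6,0,0,0,0,1],[-1.5,-1.6,0,0,0,0,1]]]'
python3 -m jog '[[[-1.5,-1.6,0,0,0,0,1],[-1.5,-1.6,0,0,0,0,1],[-1.5,-1.6,0,0,0,0,1],[-1.5,-1.6,0,0,0,0,1],[-1.5,-1.6,0,0,0,0,1]]]'
python3 -m jog '[[[-1.5,-1.6,0,0,0,0,1],[-1.5,-1.6,0,0,0,0,1],[-1.3,-1.4,0,0,0,0,1],[-1.2,-1.3,0,0,0,0,1],[-0.7,-0.8,0,0,0,0,1]]]'
python3 - <<'E'
from h import *
s=robot.sense();plan(.487,-.071,.27,s['tool_rot'][2],1)
print(s['ft_force'],s['moment'],s['grip_width'])
E
```

```text
clock: 11.07
position: [0.3854, 0.2599, 0.2459]
tool_rot: [-3.141, -0.001, 2.688]
ft_force: [-0.0, 0.1, -4.5]
grip_width: 0.0113
finger_force: 59.0
clock: 11.48
position: [0.3925, 0.238, 0.2997]
tool_rot: [3.142, -0.001, 2.69]
ft_force: [-0.6, -1.0, -5.2]
grip_width: 0.0118
finger_force: 59.0
clock: 11.9
position: [0.4235, 0.134, 0.2981]
tool_rot: [-3.14, -0.003, 2.688]
ft_force: [0.3, 0.6, -5.2]
grip_width: 0.0116
finger_force: 59.0
clock: 12.32
position: [0.4557, 0.0293, 0.2981]
tool_rot: [-3.14, -0.003, 2.687]
ft_force: [0.6, 0.1, -4.1]
grip_width: 0.0117
finger_force: 59.0
clock: 12.73
position: [0.4823, -0.0586, 0.298]
tool_rot: [-3.14, -0.003, 2.686]
ft_force: [-0.2, -0.2, -4.3]
grip_width: 0.0119
finger_force: 59.0
dyaw total 0.0
[-0.97 -0.9   2.8 ] -0.0
[-0.15761671 -0.15807295 -4.33834469] [-0.03357082 -0.02607683 -0.0370926 ] 0.011942936001049296
```

```bash

python3 -m jog '[[[-0.5,-0.5,0,0,0,0,1],[-0.45,-0.4,0.6,0,0,0,1],[0,0,1,0,0,0,1],[0,0,1,0,0,0,1],[0,0,1,0,0,0,1]]]'
python3 - <<'E'
from h import *
import cv2
s=robot.sense();print(s['position'],s['tool_rot'])
def proj(n,X):
    i=robot.camera_info(n);c=R.from_euler('xyz',i['rotation']).inv().apply(np.array(X)-i['xyz'])
    return np.round([i['cx']-i['fx']*c[0]/c[2],i['cy']+i['fy']*c[1]/c[2]],1)
S=robot.get_image('side');p=s['position'];tx=np.array([np.cos(s['tool_rot'][2]),np.sin(s['tool_rot'][2]),0])
k=p+.002*tx+[0,0,.0445]
print("expect bar mid",proj('side',k),"foot",proj('side',k-[0,0,.15]),"hex top",proj('side',k-[0,0,.11]),"mouth",proj('side',[.485,-.07,.147]))
g=S.astype(int).sum(2)/3
for r in range(60,160,3): print(r,''.join('#' if v>190 else '+' if v>140 else '-' if v>90 else '.' for v in g[r,260:330]))
E
```

```text
clock: 13.15
position: [0.4869, -0.0678, 0.2627]
tool_rot: [3.141, -0.002, 2.689]
ft_force: [-0.1, -0.2, -4.1]
grip_width: 0.0114
finger_force: 59.0
[ 0.48690402 -0.06784469  0.26265119] [ 3.14139388e+00 -1.56726045e-03  2.68863714e+00]
expect bar mid [297.9  70.3] foot [293.1 133.1] hex top [294.3 117.3] mouth [293.2 136.5]
60 ...........................###.......---....-+.+++++++++++++++++++++++
63 ..............-----++++++-+##........-+-....++.+++++++++++++++++++++++
66 ....--+####+++++++-------++++.......-++-....+++++---------++++++++++++
69 ###########+++++++.......+---.......-++-###+#-++++++++------.--------+
72 ##########++++++++.......####.......-+++###########++++-+---......----
75 +########+++++++++......+####+-------+------++++###++++++-------------
78 +#######+++++++++-......####++-------++++------------++++++++---------
81 #######++-------+-.....+####++-----.-++++-------------------+++-------
84 ######+++---------.....####++++++++-++++---++----+++++++++++++++++++++
87 ######+----------.....+####------++-++++.----++++++++++++---++++++++++
90 #####+++-+------......####----
[... 1062 characters left out ...]
+++++++++++++++++++++++++
135 +++++++++++++++++++++###++++++++++++++++++++++++++++++++++++++++++++++
138 +++###########++++++++##+++++++++++++++++------+++++++++.-.-+-++++++++
141 ######################-----+++-++++++++--+---+++++----..-------..----+
144 ############+++++++###---++--------------++-+----.........------....--
147 ######################----++++++++++++++++--....------..........--....
150 ######################---+++++++++++++++++---...--------...---....----
153 #####################----++++++++++++++++---..----.....---...---------
156 #####################-----+++++++++++++++-----.....----------..-------
159 #####################----++++++++++++++++---+#++++#+-.-----...--------
```

```bash
cat > sil.py <<'E'
from h import *
def P(n,X):
    i=robot.camera_info(n);c=R.from_euler('xyz',i['rotation']).inv().apply(np.array(X)-i['xyz'])
    return np.array([i['cx']-i['fx']*c[0]/c[2],i['cy']+i['fy']*c[1]/c[2]])
if __name__=='__main__':
    s=robot.sense();p=s['position'];print(p);y=s['tool_rot'][2];tx=np.array([np.cos(y),np.sin(y),0])
    for n in('side','scene'):
        D=np.abs(robot.get_image(n).astype(int)-np.load(f'pics/{n}0.npy').astype(int)).sum(2)
        for h in (.03,.06,.075,.12,.128,.135):
            u,v=P(n,p+[0,0,.0445-h]);r=int(round(v));a=int(u)-16
            row=D[r,a:a+34]; print(n,h,"pred col",round(u,1),"row",r,"start",a,''.join('#' if x>60 else '+' if x>30 else '.' for x in row))
        u,v=P(n,[.485,-.07,.11]);print(n,"tower pred",u,v);im=np.load(f'pics/{n}0.npy').astype(int).sum(2)//3
        print(int(u)-18,im[int(v),int(u)-18:int(u)+19])
E
python3 sil.py
```

```text
[ 0.4858398  -0.06742138  0.26036567]
side 0.03 pred col 296.5 row 85 start 280 .................+++..............
side 0.06 pred col 295.6 row 97 start 279 .................+##+.............
side 0.075 pred col 295.1 row 104 start 279 ...............#+++.#.............
side 0.12 pred col 293.7 row 122 start 277 ...........##.#####+.+++#+#.......
side 0.128 pred col 293.4 row 125 start 277 ...........##++++++++++####.......
side 0.135 pred col 293.2 row 128 start 277 ...........##+++++++++++++........
side tower pred 292.1611980406347 150.42508489186858
274 [206 204 205 204 203 202 202 202 130 127 131 140 144 146 148 152 155 177
 170 157 155 188 195 194 192 190 188 180 174 134  94  81  83  85  98 128
 121]
scene 0.03 pred col 316.4 row 107 start 300 ................####..............
scene 0.06 pred col 315.8 row 118 start 299 ................+###+.............
scene 0.075 pred col 315.5 row 124 start 299 ...............+####+.............
scene 0.12 pred col 314.6 row 139 start 298 ............########+####+........
scene 0.128 pred col 314.4 row 142 start 298 ...........+########.#++#.........
scene 0.135 pred col 314.3 row 145 start 298 ...........#########..###.........
scene tower pred 314.00110806447714 164.35969610002553
296 [154 180 194 200 200 198 198 198 181 141 133 151 166 187 197 209 213 222
 224 224 224 227 224 222 220 212 202 188 179 184 183 185 186 186 186 187
 187]
```

```bash

python3 -m jog '[[[-0.18,0,0,0,0,0,1],[0,0,0.4,0,0,0,1],[0,0,0.4,0,0,0,1],[0,0,0.4,0,0,0,1],[0,0,0,0,0,0,1]]]'
python3 -m jog '[[[0,0,0.4,0,0,0,1],[0,0,0.4,0,0,0,1],[0,0,0.3,0,0,0,1],[0,0,0,0,0,0,1],[0,0,0,0,0,0,1]]]'
python3 -c "
from h import *
s=robot.sense();print(s['position'],s['tool_rot'],s['ft_force'],s['moment'])"
```

```text
clock: 13.72
position: [0.4886, -0.0694, 0.2514]
tool_rot: [-3.141, -0.002, 2.688]
ft_force: [0.4, 0.4, -4.3]
grip_width: 0.0115
finger_force: 59.0
clock: 14.13
position: [0.489, -0.0695, 0.2411]
tool_rot: [-3.142, -0.001, 2.688]
ft_force: [0.7, -0.2, -4.3]
grip_width: 0.0118
finger_force: 59.0
[ 0.48899545 -0.06951979  0.24109906] [-3.14157242e+00 -6.01975964e-04  2.68779248e+00] [ 0.66627584 -0.15018484 -4.31083442] [ 0.08463401  0.06772978 -0.05434144]
```

```bash

python3 -m jog '[[[0,0,0.4,0,0,0,1],[0,0,0.4,0,0,0,1],[0,0,0.4,0,0,0,1],[0,0,0.4,0,0,0,1],[0,0,0,0,0,0,1]]]'
python3 -c "
from h import *
s=robot.sense();print(s['ft_force'],s['moment'])"
python3 -m jog '[[[0,0,0.5,0,0,0,1],[0,0,0.5,0,0,0,1],[0,0,0.5,0,0,0,1],[0,0,0.5,0,0,0,1],[0,0,0,0,0,0,1]]]'
python3 -c "
from h import *
s=robot.sense();print(s['ft_force'],s['moment'])"
```

```text
clock: 14.55
position: [0.4885, -0.0693, 0.2241]
tool_rot: [-3.141, -0.002, 2.688]
ft_force: [-0.7, 0.1, -5.2]
grip_width: 0.0114
finger_force: 59.0
[-0.72291734  0.12572547 -5.22568994] [ 0.00930911  0.0490309  -0.05349529]
clock: 14.97
position: [0.4883, -0.0693, 0.2039]
tool_rot: [-3.141, -0.002, 2.688]
ft_force: [-1.3, -0.8, -5.1]
grip_width: 0.012
finger_force: 59.0
[-1.31585224 -0.80938013 -5.13432662] [0.04988812 0.01646346 0.04190303]
```

```bash

python3 -m jog '[[[0,0,0.6,0,0,0,1],[0,0,0.6,0,0,0,1],[0,0,0.6,0,0,0,1],[0,0,0.6,0,0,0,1],[0,0,0.4,0,0,0,1]]]'
python3 -m jog '[[[0,0,0.2,0,0,0,1],[0,0,0.2,0,0,0,1],[0,0,0.2,0,0,0,1],[0,0,0.1,0,0,0,1],[0,0,0,0,0,0,1]]]'
python3 -c "
from h import *
s=robot.sense();print(s['ft_force'],s['moment'])"
```

```text
clock: 15.38
position: [0.4887, -0.0694, 0.1763]
tool_rot: [-3.141, -0.001, 2.688]
ft_force: [-0.4, -0.0, -4.1]
grip_width: 0.0115
finger_force: 59.0
clock: 15.8
position: [0.4892, -0.0696, 0.1703]
tool_rot: [3.142, -0.0, 2.688]
ft_force: [-0.8, -0.1, -5.3]
grip_width: 0.012
finger_force: 59.0
[-0.79951582 -0.09471612 -5.29916693] [-0.02907092  0.09655573  0.02190547]
```

```bash

python3 -m jog '[[[0,0,0.1,0,0,0,1],[0,0,0.1,0,0,0,1],[0,0,0.1,0,0,0,1],[0,0,0,0,0,0,1],[0,0,0,0,0,0,1]]]'
python3 -m jog '[[[0,0,0.1,0,0,0,1],[0,0,0.1,0,0,0,1],[0,0,0,0,0,0,1],[0,0,0,0,0,0,1],[0,0,0,0,0,0,1]]]'
python3 -c "
from h import *
s=robot.sense();print(s['ft_force'],s['moment'])"
```

```text
clock: 16.22
position: [0.4891, -0.0695, 0.1674]
tool_rot: [3.142, -0.0, 2.688]
ft_force: [0.3, 0.3, -4.8]
grip_width: 0.0113
finger_force: 59.0
clock: 16.63
position: [0.4894, -0.0697, 0.1658]
tool_rot: [-3.142, 0.001, 2.688]
ft_force: [-0.2, -0.4, -1.9]
grip_width: 0.0112
finger_force: 59.4
[-0.16696473 -0.36771622 -1.85240361] [-0.04407187  0.03295521  0.01531781]
```

```bash

python3 -m jog '[[[0,0,0.06,0,0,0,1],[0,0,0,0,0,0,1],[0,-0.02,0,0,0,0.07,1],[0,-0.02,0,0,0,0.07,1],[0,0,0,0,0,0,1]]]'
python3 -c "
from h import *
s=robot.sense();print(s['ft_force'],s['moment'])"
python3 -m jog '[[[0,-0.02,0,0,0,0.07,1],[0,-0.02,0,0,0,0.07,1],[0,0,0,0,0,0,1],[0,0,0,0,0,0,1],[0,0,0,0,0,0,1]]]'
python3 -c "
from h import *
s=robot.sense();print(s['ft_force'],s['moment'])"
```

```text
clock: 17.05
position: [0.4894, -0.0701, 0.1654]
tool_rot: [3.141, 0.001, 2.545]
ft_force: [-0.7, -0.3, 2.8]
grip_width: 0.0116
finger_force: 59.8
[-0.73806976 -0.28758954  2.7606628 ] [-0.02630408  0.02228858  0.00034124]
clock: 17.47
position: [0.4892, -0.0704, 0.1653]
tool_rot: [3.141, 0.001, 2.411]
ft_force: [-0.6, 0.0, 4.7]
grip_width: 0.0117
finger_force: 60.0
[-0.59809885  0.04968173  4.7226559 ] [ 0.05715449 -0.1155725  -0.03041522]
```

```bash

python3 -m jog '[[[0,-0.02,0.02,0,0,0.07,1],[0,-0.02,0,0,0,0.07,1],[0,0,0,0,0,0,1],[0,0,0,0,0,0,1],[0,0,0,0,0,0,1]]]'
python3 -m jog '[[[0,-0.02,0,0,0,0.07,1],[0,-0.02,0,0,0,0.07,1],[0,0,0,0,0,0,1],[0,0,0,0,0,0,1],[0,0,0,0,0,0,1]]]'
python3 -c "
from h import *
s=robot.sense();print(s['ft_force'],s['moment'])"
```

```text
clock: 17.88
position: [0.4889, -0.0706, 0.165]
tool_rot: [3.141, 0.001, 2.271]
ft_force: [1.6, -0.1, 5.0]
grip_width: 0.0114
finger_force: 60.1
clock: 18.3
position: [0.4876, -0.0707, 0.164]
tool_rot: [-3.141, -0.001, 2.131]
ft_force: [0.7, -0.9, -1.8]
grip_width: 0.0111
finger_force: 59.3
[ 0.7381583  -0.89124675 -1.80311577] [-0.10004583 -0.17861132 -0.04137916]
```

```bash

python3 -m jog '[[[0,0,0.1,0,0,0,1],[0,0,0.1,0,0,0,1],[0,0,0,0,0,0,1],[0,0,0,0,0,0,1],[0,0,0,0,0,0,1]]]'
python3 -c "
from h import *
s=robot.sense();print(s['ft_force'],s['moment'])"
```

```text
clock: 18.72
position: [0.4881, -0.0708, 0.1626]
tool_rot: [-3.142, -0.0, 2.128]
ft_force: [-0.3, -0.2, 1.0]
grip_width: 0.0119
finger_force: 59.6
[-0.2606634  -0.21130052  0.97663534] [-0.15377635 -0.09792818 -0.06998508]
```

```bash

python3 -m jog '[[[0,-0.02,0,0,0,0.07,1],[0,0,0,0,0,0,1],[0,0,0.1,0,0,0,1],[0,0,0,0,0,0,1],[0,0,0,0,0,0,1]]]'
python3 -c "
from h import *
s=robot.sense();print(s['ft_force'],s['moment'])"
```

```text
clock: 19.13
position: [0.4874, -0.0707, 0.1609]
tool_rot: [-3.141, -0.001, 2.059]
ft_force: [0.8, -1.0, -4.3]
grip_width: 0.0116
finger_force: 59.0
[ 0.79586715 -1.00285433 -4.33652668] [-0.17519624 -0.12670579  0.00211218]
```

```bash

python3 -m jog '[[[0,0,0.15,0,0,0,1],[0,0,0.15,0,0,0,1],[0,0,0.15,0,0,0,1],[0,0,0.15,0,0,0,1],[0,0,0,0,0,0,1]]]'
python3 -m jog '[[[0,0,0.1,0,0,0,1],[0,0,0.1,0,0,0,1],[0,0,0,0,0,0,1],[0,0,0,0,0,0,1],[0,0,0,0,0,0,1]]]'
python3 -c "
from h import *
s=robot.sense();print(s['ft_force'],s['moment'],s['joints'])"
```

```text
clock: 19.55
position: [0.4878, -0.0708, 0.1552]
tool_rot: [-3.141, -0.0, 2.058]
ft_force: [-0.2, -0.5, -6.0]
grip_width: 0.0117
finger_force: 59.0
clock: 19.97
position: [0.4879, -0.0709, 0.1535]
tool_rot: [-3.141, -0.0, 2.058]
ft_force: [0.6, -0.8, -4.3]
grip_width: 0.0114
finger_force: 59.0
[ 0.5726454  -0.82434855 -4.3084155 ] [-0.10220014 -0.16636829  0.05021461] [-3.85554125e-01  4.30162848e-02  1.85409046e+00 -1.41223395e-05
  1.24470347e+00 -8.72554848e-01]
```

```bash

python3 -m jog '[[[0,0,0.1,0,0,0,1],[0,0,0,0,0,0,1],[0,0,0.06,0,0,0,1],[0,0,0,0,0,0,1],[0,0,0,0,0,0,1]]]'
python3 -c "
from h import *
s=robot.sense();print(s['ft_force'],s['moment'])"
```

```text
clock: 20.38
position: [0.488, -0.0709, 0.152]
tool_rot: [3.142, 0.0, 2.058]
ft_force: [-0.1, -0.3, -2.9]
grip_width: 0.0116
finger_force: 59.1
[-0.13329827 -0.30263263 -2.94750669] [-0.15913625 -0.05949485 -0.02871419]
```

```bash
cat > m.py <<'E'
from h import *
s=robot.sense();print("F",np.round(s['ft_force'],1),"M",np.round(s['moment'],3),"yaw",round(s['tool_rot'][2],3),"pos",np.round(s['position'],4))
E
python3 -m jog '[[[0,-0.01,0,0,0,0.035,1],[0,-0.01,0,0,0,0.035,1],[0,-0.01,0,0,0,0.035,1],[0,0,0,0,0,0,1],[0,0,0,0,0,0,1]]]' >/dev/null; python3 m.py
python3 -m jog '[[[0,-0.01,0,0,0,0.035,1],[0,-0.01,0,0,0,0.035,1],[0,-0.01,0,0,0,0.035,1],[0,0,0,0,0,0,1],[0,0,0,0,0,0,1]]]' >/dev/null; python3 m.py
```

```text
F [-0.1 -1.3 -4.7] M [-0.144 -0.094 -0.014] yaw 1.954 pos [ 0.4876 -0.071   0.152 ]
F [-0.1 -0.  -3.5] M [-0.168 -0.102  0.058] yaw 1.85 pos [ 0.4874 -0.0712  0.152 ]
```

```bash
for i in 1; do python3 -m jog '[[[0,-0.01,0,0,0,0.035,1],[0,-0.01,0,0,0,0.035,1],[0,0,0,0,0,0,1],[0,0,0,0,0,0,1],[0,0,0,0,0,0,1]]]' >/dev/null; python3 m.py; done
python3 -m jog '[[[0,-0.01,0,0,0,0.035,1],[0,-0.01,0,0,0,0.035,1],[0,0,0,0,0,0,1],[0,0,0,0,0,0,1],[0,0,0,0,0,0,1]]]' >/dev/null; python3 m.py
```

```text
F [ 0.3 -0.8 -3.9] M [-0.292 -0.019  0.054] yaw 1.779 pos [ 0.4872 -0.0712  0.152 ]
F [ 0.1 -0.8 -4. ] M [-0.293 -0.087  0.304] yaw 1.709 pos [ 0.487  -0.0713  0.152 ]
```

```bash
python3 -m jog '[[[0,-0.01,0,0,0,0.035,1],[0,-0.01,0,0,0,0.035,1],[0,0,0,0,0,0,1],[0,0,0,0,0,0,1],[0,0,0,0,0,0,1]]]' >/dev/null; python3 m.py
```

```text
F [-0.  -1.4 -2.6] M [-0.295 -0.091  0.289] yaw 1.639 pos [ 0.4869 -0.0713  0.152 ]
```

Drag is about 0.29 N m. I'll continue in 4° steps.

```bash
python3 -m jog '[[[0,-0.01,0,0,0,0.035,1],[0,-0.01,0,0,0,0.035,1],[0,0,0,0,0,0,1],[0,0,0,0,0,0,1],[0,0,0,0,0,0,1]]]' >/dev/null; python3 m.py
```

```text
F [ 0.4 -2.1 -4.7] M [-0.368 -0.059  0.292] yaw 1.569 pos [ 0.4866 -0.0713  0.152 ]
```

```bash
python3 -m jog '[[[0,-0.01,0,0,0,0.035,1],[0,-0.01,0,0,0,0.035,1],[0,0,0,0,0,0,1],[0,0,0,0,0,0,1],[0,0,0,0,0,0,1]]]' >/dev/null; python3 m.py
```

```text
F [ 0.6 -2.  -3.4] M [-0.368 -0.036  0.277] yaw 1.499 pos [ 0.4864 -0.0713  0.152 ]
```

```bash
python3 -m jog '[[[-0.03,-0.01,0,0,0,0.035,1],[-0.03,-0.01,0,0,0,0.035,1],[0,0,0,0,0,0,1],[0,0,0,0,0,0,1],[0,0,0,0,0,0,1]]]' >/dev/null; python3 m.py
```

```text
F [-0.3 -0.8 -3.5] M [-0.258 -0.128  0.306] yaw 1.429 pos [ 0.4862 -0.0718  0.152 ]
```

```bash
python3 -m jog '[[[-0.03,-0.01,0,0,0,0.035,1],[0,-0.01,0,0,0,0.035,1],[0,0,0,0,0,0,1],[0,0,0,0,0,0,1],[0,0,0,0,0,0,1]]]' >/dev/null; python3 m.py
```

```text
F [-0.3 -0.1 -2.8] M [-0.25  -0.114  0.285] yaw 1.359 pos [ 0.4859 -0.072   0.152 ]
```

```bash
python3 -m jog '[[[0,-0.01,0,0,0,0.035,1],[0,-0.01,0,0,0,0.035,1],[0,0,0,0,0,0,1],[0,0,0,0,0,0,1],[0,0,0,0,0,0,1]]]' >/dev/null; python3 m.py
```

```text
F [ 1.  -0.9 -3.5] M [-0.323 -0.122  0.487] yaw 1.289 pos [ 0.4857 -0.072   0.152 ]
```

```bash
python3 -m jog '[[[0,0,0,0,0,0.025,1],[0,0,0,0,0,0,1],[0,0,0,0,0,0,1],[0,0,0,0,0,0,1],[0,0,0,0,0,0,1]]]' >/dev/null; python3 m.py; python3 -m jog '[[[0,0,0,0,0,0,1],[0,0,0,0,0,0,1],[0,0,0,0,0,0,1],[0,0,0,0,0,0,1],[0,0,0,0,0,0,1]]]' >/dev/null; python3 m.py
```

```text
F [-0.  -0.7 -3.3] M [-0.268  0.005  0.587] yaw 1.264 pos [ 0.4858 -0.0721  0.152 ]
F [ 0.1 -1.3 -2.7] M [-0.248  0.013  0.64 ] yaw 1.263 pos [ 0.4857 -0.0721  0.152 ]
```

```bash
python3 -m jog '[[[0,0,0,0,0,-0.035,1],[0,0,0,0,0,-0.035,1],[0,0,0,0,0,0,1],[0,0,0,0,0,0,1],[0,0,0,0,0,0,1]]]' >/dev/null; python3 m.py;
```

```text
F [-0.  -0.6 -2.7] M [-0.248 -0.041  0.158] yaw 1.331 pos [ 0.4857 -0.0721  0.152 ]
```

```bash
python3 -m jog '[[[0,0,0,0,0,-0.035,1],[0,0,0,0,0,0,1],[0,0,0,0,0,0,1],[0,0,0,0,0,0,1],[0,0,0,0,0,0,1]]]' >/dev/null; python3 m.py;
```

```text
F [ 0.6 -1.8 -3. ] M [-0.184 -0.066  0.026] yaw 1.367 pos [ 0.4857 -0.072   0.152 ]
```

```bash
python3 -m jog '[[[0,0,0,0,0,-0.035,1],[0,0,0,0,0,-0.03,1],[0,0,0,0,0,0,1],[0,0,-0.15,0,0,0,1],[0,0,-0.15,0,0,0,1]]]' >/dev/null; python3 m.py
python3 -m jog '[[[0,0,-0.2,0,0,0,1],[0,0,-0.3,0,0,0,1],[0,0,-0.3,0,0,0,1],[0,0,-0.3,0,0,0,1],[0,0,0,0,0,0,1]]]' >/dev/null; python3 m.py
```

```text
F [ 0.3 -0.5 -5.1] M [-0.129 -0.085 -0.008] yaw 1.432 pos [ 0.4855 -0.0719  0.1548]
F [ 1.  -0.1 -4.8] M [-0.083 -0.041 -0.042] yaw 1.433 pos [ 0.4862 -0.0721  0.1669]
```

```bash
python3 -m jog '[[[0,0,-0.8,0,0,0,1],[0,0,-1,0,0,0,1],[0,0,-1,0,0,0,1],[0,0,-1,0,0,0,1],[0,0,-1,0,0,0,1]]]'|grep -E "clock|force"; 
python3 -m jog '[[[0,0,-1.2,0,0,0,1],[0,0,-1.5,0,0,0,1],[0,0,-1.5,0,0,0,1],[0,0,-1.5,0,0,0,1],[0,0,-1.5,0,0,0,1]]]'|grep -E "clock|force"; 
python3 -m jog '[[[0,0,-1,0,0,0,1],[0,0,0,0,0,0,1],[0,0,0,0,0,0,1],[0,0,0,0,0,0,1],[0,0,0,0,0,0,1]]]'
python3 - <<'E'
from h import *
s=robot.sense();print(s['ft_force'],s['moment']);p=s['position'];y=s['tool_rot'][2];print(y)
# key axis = TCP + 0.003*tx ; stand axis ~ (.380,.2595)
for Y in (2.688,):
    tx=np.array([np.cos(Y),np.sin(Y)]);t=np.array([.380,.2595])-.003*tx;print(t)
plan(*t,p[2],2.688,20)
E
```

```text
clock: 27.47
ft_force: [0.2, 0.3, -5.0]
finger_force: 59.0
clock: 27.88
ft_force: [-0.1, 0.3, -4.3]
finger_force: 59.0
clock: 28.3
position: [0.4851, -0.0718, 0.2948]
tool_rot: [-3.139, -0.001, 1.433]
ft_force: [-0.0, 0.0, -4.6]
grip_width: 0.0115
finger_force: 59.2
[-0.0414965   0.02135703 -4.60531447] [-0.00857902  0.02837998  0.02705878]
1.4327563289135985
[0.38269664 0.25818541]
dyaw total 1.255
[ 1.56 -0.73 -0.  ] -0.063
[ 1.61 -0.63 -0.  ] -0.063
[ 1.64 -0.53 -0.  ] -0.063
[ 1.67 -0.43 -0.  ] -0.063
[ 1.7  -0.32 -0.  ] -0.063
[ 1.71 -0.22 -0.  ] -0.063
[ 1.72 -0.11 -0.  ] -0.063
[ 1.73  0.   -0.  ] -0.063
[ 1.72  0.11 -0.  ] -0.063
[ 1.71  0.22 -0.  ] -0.063
[ 1.7   0.32 -0.  ] -0.063
[ 1.67  0.43 -0.  ] -0.063
[ 1.64  0.53 -0.  ] -0.063
[ 1.61  0.64 -0.  ] -0.063
[ 1.56  0.74 -0.  ] -0.063
[ 1.51  0.83 -0.  ] -0.063
[ 1.46  0.93 -0.  ] -0.063
[ 1.4   1.02 -0.  ] -0.063
[ 1.33  1.1  -0.  ] -0.063
[ 1.26  1.18 -0.  ] -0.063
```

```bash

python3 -m jog '[[[1.56,-0.73,0,0,0,-0.063,1],[1.61,-0.63,0,0,0,-0.063,1],[1.64,-0.53,0,0,0,-0.063,1],[1.67,-0.43,0,0,0,-0.063,1],[1.7,-0.32,0,0,0,-0.063,1]]]'|grep -E "clock|pos|force"
python3 -m jog '[[[1.71,-0.22,0,0,0,-0.063,1],[1.72,-0.11,0,0,0,-0.063,1],[1.73,0,0,0,0,-0.063,1],[1.72,0.11,0,0,0,-0.063,1],[1.71,0.22,0,0,0,-0.063,1]]]'|grep -E "clock|pos|force"
python3 -m jog '[[[1.7,0.32,0,0,0,-0.063,1],[1.67,0.43,0,0,0,-0.063,1],[1.64,0.53,0,0,0,-0.063,1],[1.61,0.64,0,0,0,-0.063,1],[1.56,0.74,0,0,0,-0.063,1]]]'|grep -E "clock|pos|force"
python3 -m jog '[[[1.51,0.83,0,0,0,-0.063,1],[1.46,0.93,0,0,0,-0.063,1],[1.4,1.02,0,0,0,-0.063,1],[1.33,1.1,0,0,0,-0.063,1],[1.26,1.18,0,0,0,-0.063,1]]]'|grep -E "clock|pos|force"
python3 -m jog '[[[0,0,2,0,0,0,1],[0,0,2,0,0,0,1],[0,0,2,0,0,0,1],[0,0,2,0,0,0,1],[0,0,1.5,0,0,0,1]]]'
python3 - <<'E'
from h import *
s=robot.sense();p=s['position'];print(p,s['tool_rot'],s['moment']);plan(.383,.2585,p[2],2.688,1)
E
```

```text
clock: 28.72
position: [0.4594, 0.0112, 0.2949]
ft_force: [0.3, -0.2, -3.7]
finger_force: 59.0
clock: 29.13
position: [0.4336, 0.0935, 0.295]
ft_force: [0.5, 0.4, -4.8]
finger_force: 59.0
clock: 29.55
position: [0.4078, 0.1758, 0.2951]
ft_force: [-0.1, 0.5, -4.8]
finger_force: 59.0
clock: 29.97
position: [0.382, 0.2582, 0.2951]
ft_force: [0.7, 1.8, -5.4]
finger_force: 59.1
clock: 30.38
position: [0.3814, 0.2571, 0.1983]
tool_rot: [-3.139, -0.002, 2.693]
ft_force: [0.0, -1.0, -3.8]
grip_width: 0.0118
finger_force: 59.0
[0.38135695 0.25714897 0.19831444] [-3.13915721e+00 -2.39471320e-03  2.69307088e+00] [-0.00256244  0.01593306  0.00864488]
dyaw total -0.005
[-0.09  0.19 -0.  ] 0.005
```

```bash

python3 -m jog '[[[-0.1,0.2,0,0,0,0,1],[0,0,1,0,0,0,1],[0,0,1,0,0,0,1],[0,0,1,0,0,0,1],[0,0,0.8,0,0,0,1]]]'
python3 -m jog '[[[0,0,1,0,0,0,1],[0,0,1,0,0,0,1],[0,0,1,0,0,0,1],[0,0,0.6,0,0,0,1],[0,0,0.3,0,0,0,1]]]'; python3 m.py
```

```text
clock: 30.8
position: [0.3845, 0.2589, 0.1621]
tool_rot: [-3.141, -0.0, 2.693]
ft_force: [0.1, 0.6, -5.2]
grip_width: 0.0115
finger_force: 59.1
clock: 31.22
position: [0.3838, 0.2586, 0.1226]
tool_rot: [-3.14, -0.001, 2.693]
ft_force: [0.2, 0.2, -4.2]
grip_width: 0.0117
finger_force: 59.0
F [ 0.2  0.2 -4.2] M [-0.016 -0.029  0.016] yaw 2.693 pos [0.3838 0.2586 0.1226]
```

```bash

python3 -m jog '[[[0,0,0.2,0,0,0,1],[0,0,0.2,0,0,0,1],[0,0,0.1,0,0,0,1],[0,0,0.1,0,0,0,1],[0,0,0,0,0,0,1]]]'|grep -E "pos|ft_"
python3 -m jog '[[[0,0,0.1,0,0,0,1],[0,0,0,0,0,0,1],[0,0,0,0,0,0,1],[0,0,0,0,0,0,1],[0,0,0,0,0,0,1]]]'|grep -E "pos|ft_"; python3 m.py
```

```text
position: [0.3847, 0.259, 0.1181]
ft_force: [-0.1, -0.1, -4.1]
position: [0.3846, 0.2589, 0.1171]
ft_force: [-0.7, 0.2, -4.2]
F [-0.7  0.2 -4.2] M [0.004 0.008 0.009] yaw 2.693 pos [0.3846 0.2589 0.1171]
```

```bash

python3 -m jog '[[[0,0,0.1,0,0,0,1],[0,0,0,0,0,0,1],[0,0,0.05,0,0,0,1],[0,0,0,0,0,0,1],[0,0,0,0,0,0,1]]]'|grep -E "pos|ft_"; python3 m.py
```

```text
position: [0.385, 0.259, 0.116]
ft_force: [0.0, -0.8, -0.1]
F [ 0.  -0.8 -0.1] M [-0.143  0.066  0.039] yaw 2.693 pos [0.385 0.259 0.116]
```

```bash

python3 -m jog '[[[0,0,0,0,0,0,0.7],[0,0,0,0,0,0,0.5],[0,0,0,0,0,0,0.2],[0,0,0,0,0,0,0],[0,0,0,0,0,0,-0.3]]]'|grep -E "clock|pos|ft_|width"
python3 -m jog '[[[0,0,0,0,0,0,-0.6],[0,0,0,0,0,0,-0.8],[0,0,-0.6,0,0,0,-0.8],[0,0,-1,0,0,0,-0.8],[0,0,-1.5,0,0,0,-0.8]]]'|grep -E "clock|pos|ft_|width"
python3 -m jog '[[[0,0,-2,0,0,0,-0.8],[0,0,-2,0,0,0,-0.8],[0,0,-2.5,0,0,0,-0.8],[0,0,-2.5,0,0,0,-0.8],[0,0,-2.5,0,0,0,-0.8]]]'|grep -E "clock|pos|ft_|width"
python3 -m jog '[[[0,0,-2.5,0,0,0,-0.8],[-1,-2,0,0,0,0,-0.8],[-1,-2.5,0,0,0,0,-0.8],[-1,-2.5,0,0,0,0,-0.8],[-1,-2.5,0,0,0,0,-0.8]]]'|grep -E "clock|pos|ft_|width"
python3 -m jog '[[[-1,-2.5,0,0,0,0,-0.8],[-1,-2.5,0,0,0,0,-0.8],[0,-1,0,0,0,0,-0.8],[0,0,0,0,0,0,-0.8],[0,0,0,0,0,0,-0.8]]]'
python3 - <<'E'
from sil import *
for n in('side','scene'):
    I=robot.get_image(n);np.save(f'pics/{n}9.npy',I)
    D=np.abs(I.astype(int)-np.load(f'pics/{n}0.npy').astype(int)).sum(2)
    # ring/tower and key region
    for nm,X in(('key',[.3835,.26,.12]),('ring',[.422,-.072,.03]),('bar end',[.33,.286,.158])):
        u,v=P(n,X).astype(int);w=D[v-18:v+18,u-18:u+18];print(n,nm,(u,v),"changed px",(w>90).sum())
# ring centre in the wrist view is left; bar ends in side view
g=np.load('pics/side9.npy').astype(int).sum(2)/3
for r in range(196,246,3): print(r,''.join('#' if v>190 else '+' if v>140 else '.' for v in g[r,255:335]))
E
```

```text
clock: 32.88
position: [0.3847, 0.259, 0.1156]
ft_force: [-0.2, 0.7, -0.4]
grip_width: 0.0534
clock: 33.3
position: [0.3838, 0.2586, 0.1466]
ft_force: [0.5, 0.6, -0.4]
grip_width: 0.0768
clock: 33.72
position: [0.3844, 0.2589, 0.2638]
ft_force: [-0.2, 0.9, -0.5]
grip_width: 0.077
clock: 34.13
position: [0.3792, 0.1552, 0.2878]
ft_force: [0.5, -0.6, -0.1]
grip_width: 0.0772
clock: 34.55
position: [0.3716, 0.093, 0.2875]
tool_rot: [3.141, 0.001, 2.691]
ft_force: [0.4, 0.2, 0.2]
grip_width: 0.0768
finger_force: 0.0
side key (np.int64(285), np.int64(237)) changed px 187
side ring (np.int64(314), np.int64(184)) changed px 639
side bar end (np.int64(312), np.int64(236)) changed px 166
scene key (np.int64(242), np.int64(208)) changed px 80
scene ring (np.int64(329), np.int64(196)) changed px 693
scene bar end (np.int64(247), np.int64(205)) changed px 105
196 .....................#................++.............#++.++++.....+++++...+++...
199 .....................#....#...........#+............+.............+#+...........
202 ..........+###+......#...+#...........#+............#.............
[... 504 characters left out ...]
...............+#+++
223 .....................+#..+#.......+++##########...+.......#................+....
226 .....................+#..+#.....+++++#+++##########+.....++...............++....
229 ++...................+#..++.....++++.#.....++###########+#................#.....
232 ......................#...++....+++..+.........++############............+......
235 ......................#...#+...+++++++..........+#..++#######+...........+......
238 ..................++..#...#....+++.+#+..........#......+#++++...........+......#
241 ......................#...#....+++.+#...........+......#..........++...+..######
244 ......................#...#....+++.+#..........++++....#..........+...++.#######
```

```bash
python3 -c "
from cell import robot
print(robot.finish_job())"
```

```text
the job is handed in; nothing more can be done
None
```

The ring was clamped with a wrist torque of about 0.6 N m (readings 0.59 and 0.64). The key is back upright in its stand, and I handed the job in at about 35 s; I did not check the ring's seat by camera afterwards.

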